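Part a press-fitted filter cassette evenly with a wedge

ROBOT

A 7-joint arm with a two-finger parallel gripper is mounted at the origin on the work surface. World frame = base frame: x ahead of the robot, y to its left, z up, the work surface at z = 0. Lengths are in m, angles in rad, forces in N, time in s.
With the tool pointing down it reaches from about 0.4 to 0.85 m from the base axis. Payload 4.5 kg.
Tool frame: the origin (TCP) lies on the centre line of the jaws, within the pads' length; the fingertips stand r.tcp_to_tips ahead of it and the grasp point (between the pads) lies 11 mm behind it (r.tcp_to_tips is the distance from the TCP to the fingertips, in m); y points along the fingers, x is the direction in which the jaws open and shut, and the axes are right-handed (so a half turn about y gives the same grasp; the last joint's range is limited). The gripper opens to 88 mm and grips with 3 to 60 N. Pads are 18 mm wide; open, the fingers measure 123 mm over their backs; the gripper's body (75 mm by 187 mm) begins 45 mm behind the grasp point.
Start: joints at [1.194, 0.689, -0.195, 1.565, 0.157, 0.902, -0.215], TCP at [0.25, -0.573, 0.247] pointing down, gripper open.
Joint ranges: [-3.01, 3.01], [-0.46, 2.08], [-1.47, 1.51], [0.13, 2.56], [-1, 4.14], [0.04, 2.09], [-2.66, 2.66]. Speed limits (rad/s): [2.57, 2.57, 3.14, 3.14, 3.14, 3.14, 3.14].

INTERFACE

Orientations are given as a unit quaternion [x, y, z, w].
In Python, from plant import r gives the robot as it stands. The module is installed in compiled form; this text tells all that it offers.
- The arm moves only by the shell command python3 -m inch 'ROWS' [OPENING] [FORCE]. ROWS is text: rows parted by semicolons, each of 4 numbers parted by spaces: the shift along the tool's x, y, z in mm, then the turn about the tool's y in degrees. In form: x y z spin; .... A call has 1 to 10 rows; each row is the pose to reach, as a shift and turn from the pose commanded when the call began, along the tool's axes at that moment; what a row does not reach only later rows make up. A row lasts 1/10 s, in which the tool goes at most 50 mm and 8.59 degrees, less where a joint would pass 70% of its speed; a pose out of reach is approached as far as the arm can. A call with a gripper value outside its range is refused whole. OPENING is the gripper command: -1 is shut, 1 is fully open, values between are in proportion, set as the call begins (- or left out, the last holds). The fingers move at their own pace and stop on an object; FORCE is the grip in N (left out, the last holds). Time passes only in rows, so rows that repeat a pose let the fingers close. It gives the time, the measured TCP pose, the force and the opening at its end, in the units of the state.
- r.get_state(): the state, without advancing time (a new reading comes with each control period).
- r.snapshot(name): name is "side" or "top" or "wrist"; returns a dict with "frame" (420x560x3 uint8, red, green, blue), "intrinsics" (3x3 intrinsics, pixels), "R" (3x3) and "t" (3): a world point X has camera coordinates R X + t. Camera axes: x right, y down, z forward; pixel columns grow to the right and rows downward; lengths in m; the calibration is good to about 2 mm. A picture is of the moment at which its call begins. There is no depth.
- r.finish_job(): hands the job in, once; it reports no verdict.
Trained networks look in the newest picture that a camera, given by its name, has taken for a name from the list of things; names that differ only in an ending like _2 or _b are one class to them, and where a whole thing is asked for, a point or a joint stands for the part that bears it (a point fixed in the world has none). Each returns a list of dicts, best first, with "p" (0 to 1); they miss things now and then, are a little off and sometimes report something else, mostly with a low value. They report only what shows in the picture. A call takes as long as a camera call. They do not tell look-alikes from the thing itself.
- r.trace(camera, name): "region" (420x560 bool, what is visible of it) and "centre" ([row, column] in pixels, amid what is visible of it).
- r.tip_of(camera, name): "centre" ([row, column] in pixels: a listed point, or the origin of a listed thing).
The state is a dict: "clock": time; "q": joint angles; "qd": joint speeds; "joint_torque": joint torques, N m; "tool_pos": TCP position; "eef_rot": TCP orientation; "contact_force": force on the tool from outside, world axes, zero at the start; "moment": the same for the moment, N m; "opening": opening from 0.0 (shut) to 1.0 (fully open).
Only numpy, scipy, OpenCV 4.12 (cv2) and the standard library are available. Lean on these libraries where they do the work, as an engineer would, in place of code of your own. Each camera call takes 0.05 s, during which the arm holds its last target.

TASK

Take the yellow wedge from its stand and work it down into the seam of the microscope filter cassette, at one end notch and then the other by turns, a little at a time, so that the aluminium half comes evenly off its two pins without skewing, until it stands clear of the black half by at least 5 mm at both ends. Push gently, touch the cassette and its cradle with nothing but the wedge, and leave the flask, dish and lens alone. Then put the wedge back in its stand, fully down.

Things in the scene. Friction and masses are not known exactly. Their poses are not given: they have to be found in the camera images.
- wedge: Yellow wedge standing point down, 94 mm tall, 80 g. Origin: middle of the tip edge; z up, x along the edge, y across the thickness. Blade z 0 to 42 mm, 20 mm wide (x), 1.6 mm thick at the tip, both faces lean out 10 degrees (0.353 mm thicker per mm of z; 16 mm at the root). Handle: block 30 (x) by 26 (y) mm, z 42 to 94 mm. It starts in the stand, shoulders on its top, tip 8 mm above the bench
- stand: Fixed grey block 70 x 70 x 50 mm high with an upright through slot 26 (x) by 19 (y) mm in the middle, in which the wedge stands. Origin: middle of its underside
- stand_top (a point): Middle of the slot's mouth on the stand's top, 50 mm above the bench; the seated wedge's tip is 42 mm straight below it. Axes as the stand's: the wedge's x lies along the slot's long side x, either way round
- cradle: Grey plate 170 (x) by 120 (y -56 to 64 mm) by 12 mm high, fixed to the bench. Origin: on the bench, on the plate's nominal seam line. A dark clamp on it holds the black half of the cassette; it is locked anywhere within 7 mm of nominal along y, which is not measured: find the seam by feel or sight. Seam along x; aluminium half on the +y side, black half and clamp blocks (42 mm high) on -y
- station_a (a point): Nominal mouth of end notch a, 45 mm along the cradle's x, 65 mm above the bench, level with the cassette's top. The true mouth lies up to 7 mm off along y only. Cassette: each half 120 (x) by 20 mm. Both notches: 30 mm long (30 to 60 mm from the middle, open at the ends), 36 mm deep, 19 mm wide at the top, closing in at 45 degrees over 8 mm to 3 mm (1.5 in each half) when shut
- station_b (a point): The same for notch b, 45 mm along -x. The wedge jams with its tip 12 mm below the top; at 5 mm parting it is 26 to 31 mm below. The black side does not give: the wedge must shift towards +y by half of what it opens (0.176 mm per mm pushed down). Pushing takes 5 to 20 N (blade friction about 0.3), 13 N or so on each face; the glass in the cassette stands no more than about 40 N, both faces added
- pin_a (a joint): Parting at end a: how far the aluminium half has slid along +y of the cradle off pin a, m, 0 (shut) to 0.012. The pin, under notch a, grips with about 12 N; each end slides on its own and stays where it is left
- pin_b (a joint): The same for end b
- loose_half (a joint): Skew of the 220 g aluminium half, rad about z: 0 when both ends are parted alike, positive when end a leads; 0.01 rad is 0.9 mm between the ends. The half binds on its pins beyond about 0.04 either way (3.6 mm)
- flask: Bystander: upright clear culture flask 36 x 70 mm, 125 mm high, orange cap. Origin: middle of its underside
- dish: Bystander: flat round covered dish, 64 mm across, 15 mm high. Origin: middle of its underside
- objective: Bystander: steel microscope lens barrel standing on end, 32 mm across, 46 mm high, yellow ring. Origin: middle of its underside
Not all that is in view belongs to the job. There is more than one size of the wedge; the job needs the middle-sized.

How it is judged:
By the outcome, as a careful person would: the job done as asked, in the order asked, and still so for the second after the job is handed in, with the robot touching nothing.
It also fails if it takes over 70 s, if anything falls off the work surface, if the arm or the gripper's body presses on something with over 40 N, if the wrist force passes 120 N, or if a joint passes its speed limit or range.

## Working session

There is one attempt and no reset: what is moved stays moved. The work goes in short steps, Python scripts to look and compute and a shell command to move; the robot and the scene stay as the last step left them, time stands still between calls to the robot, and variables do not carry over. Pictures are saved under pics/ and viewed, and the job is handed in when it is done.

```bash
mkdir -p pics; cat > h.py <<'E'
import numpy as np, cv2
from plant import r
def snap(n,f,crop=None,scale=1):
    s=r.snapshot(n); im=s["frame"][:,:,::-1].copy()
    if crop: a,b,c,d=crop; im=im[a:b,c:d]
    if scale!=1: im=cv2.resize(im,None,fx=scale,fy=scale,interpolation=cv2.INTER_CUBIC)
    cv2.imwrite("pics/"+f,im); return s
def ray(s,rc):
    K=np.array(s["intrinsics"]);R=np.array(s["R"]);t=np.array(s["t"])
    d=R.T@np.linalg.solve(K,[rc[1],rc[0],1.]);o=-R.T@t
    return o,d
def atz(s,rc,z):
    o,d=ray(s,rc); return o+d*(z-o[2])/d[2]
def proj(s,X):
    c=np.array(s["R"])@np.array(X)+np.array(s["t"]);p=np.array(s["intrinsics"])@c
    return p[1]/p[2],p[0]/p[2]
def tri(a,b):
    A=np.zeros((3,3));B=np.zeros(3)
    for o,d in(a,b):
        d=d/np.linalg.norm(d);P=np.eye(3)-np.outer(d,d);A+=P;B+=P@o
    return np.linalg.solve(A,B)
E
python3 - <<'E'
from h import *
st=r.get_state();print(st,r.tcp_to_tips)
for n in["side","top","wrist"]:
    s=snap(n,n+"0.png");print(n,np.round(-np.array(s["R"]).T@s["t"],3),np.round(np.array(s["R"]),2).tolist(),s["intrinsics"][0][0])
    for k in["wedge","stand","stand_top","cradle","station_a","station_b","flask","dish","objective"]:
        try:
            l=r.tip_of(n,k)
            print(n,k,[(round(x["p"],2),np.round(x["centre"],1).tolist()) for x in l])
        except Exception as e: print(k,e)
E
```

```text
{'clock': 0.0, 'q': array([ 1.19378629,  0.68996648, -0.19454209,  1.56634842,  0.15729231,
        0.90247758, -0.21510898]), 'qd': array([ 5.09361798e-04,  3.48031916e-05,  2.20449387e-03,  1.00559101e-03,
       -4.40396058e-04, -2.42776572e-04,  6.25320925e-04]), 'joint_torque': array([-6.37771045e-04, -5.27567339e+01, -1.26702189e+00, -1.53426164e+01,
       -5.26680239e-02,  6.67949935e-03,  1.77670208e-04]), 'tool_pos': array([ 0.24932164, -0.57244711,  0.24592048]), 'eef_rot': array([-0.59117081,  0.38803405, -0.38692547,  0.59180683]), 'contact_force': array([ 0.86810057,  0.00638455, -0.37195732]), 'moment': array([ 0.05886419,  0.03662362, -0.0067939 ]), 'opening': 0.9978785805478619} 0.008
side [0.162 0.576 0.885] [[-0.81, -0.58, -0.02], [-0.43, 0.63, -0.65], [0.39, -0.52, -0.76]] 496.27550972727323
side wedge [(0.72, [333.5, 183.8]), (0.63, [313.6, 249.4]), (0.33, [245.5, 184.5])]
side stand [(0.63, [317.8, 250.0])]
side stand_top [(0.79, [304.1, 242.0]), (0.7, [216.0, 309.5])]
side cradle [(0.56, [233.4, 290.7])]
side station_a [(0.87, [206.5, 271.6]), (0.7, [217.7, 308
[... 443 characters left out ...]
0.65, [227.2, 139.6])]
top stand [(0.71, [261.5, 189.7])]
top stand_top [(0.95, [261.0, 185.4])]
top cradle []
top station_a [(0.71, [206.3, 296.7]), (0.6, [251.5, 310.2]), (0.35, [157.0, 218.3])]
top station_b [(0.71, [206.3, 296.7]), (0.6, [251.5, 310.2]), (0.35, [157.0, 218.3])]
top flask [(0.92, [258.3, 419.9]), (0.68, [145.4, 384.3])]
top dish [(0.7, [155.0, 217.1]), (0.34, [262.2, 184.5])]
top objective [(0.79, [146.5, 387.6])]
wrist [ 0.315 -0.543  0.385] [[0.4, -0.92, 0.0], [-0.88, -0.38, 0.27], [-0.25, -0.11, -0.96]] 359.7783801237265
wrist wedge []
wrist stand []
wrist stand_top []
wrist cradle []
wrist station_a []
wrist station_b []
wrist flask []
wrist dish []
wrist objective []
```

View pics/side0.png

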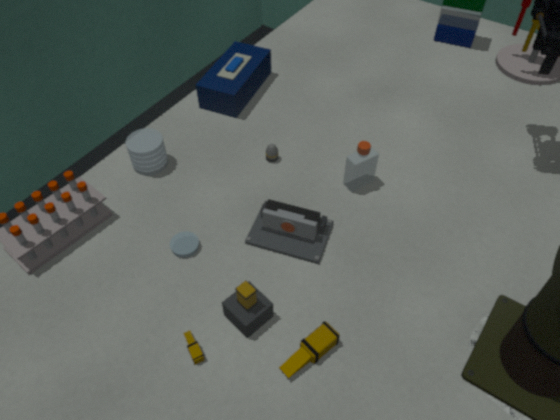

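View pics/top0.png

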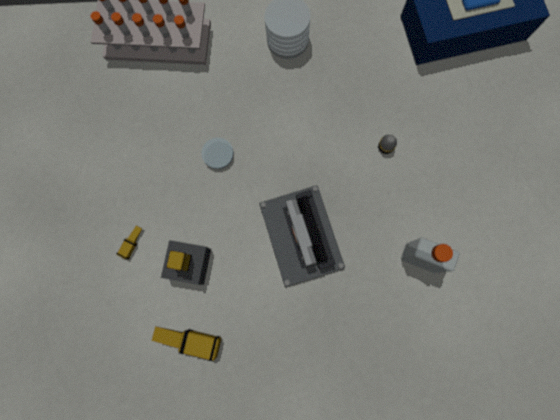

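Three wedges are in view: a small one lying at top (row 243, col 130), a large one lying at (342, 188), and one upright in the stand at (261, 180). The upright one fits: it is middle-sized and stands in the stand. I'll confirm with crops.

```bash
python3 - <<'E'
from h import *
a=cv2.imread("pics/top0.png")[215:365,110:230];b=cv2.imread("pics/top0.png")[175:295,250:355]
cv2.imwrite("pics/c1.png",cv2.resize(a,None,fx=4,fy=4,interpolation=cv2.INTER_CUBIC))
cv2.imwrite("pics/c2.png",cv2.resize(b,None,fx=5,fy=5,interpolation=cv2.INTER_CUBIC))
a=cv2.imread("pics/side0.png")[190:345,210:345]
cv2.imwrite("pics/c3.png",cv2.resize(a,None,fx=3.8,fy=3.8,interpolation=cv2.INTER_CUBIC))
s=r.snapshot("top")
for rc in[(261,185.4)]:print(atz(s,rc,.05))
for k,z in[("stand",.05),("flask",0),("dish",0),("objective",0)]:
  l=r.tip_of("top",k)[0]["centre"];print(k,atz(s,l,0))
for rc in[(206.3,296.7),(251.5,310.2)]:print(rc,atz(s,rc,.065))
E
```

```text
[0.4914018  0.21756604 0.05      ]
stand [0.49510597 0.222813   0.        ]
flask [ 0.48909382 -0.22291115  0.        ]
dish [0.70477169 0.16538045 0.        ]
objective [ 0.71752064 -0.16991694  0.        ]
(206.3, 296.7) [0.58321585 0.01301725 0.065     ]
(251.5, 310.2) [ 0.50117579 -0.00815524  0.065     ]
```

View pics/c1.png

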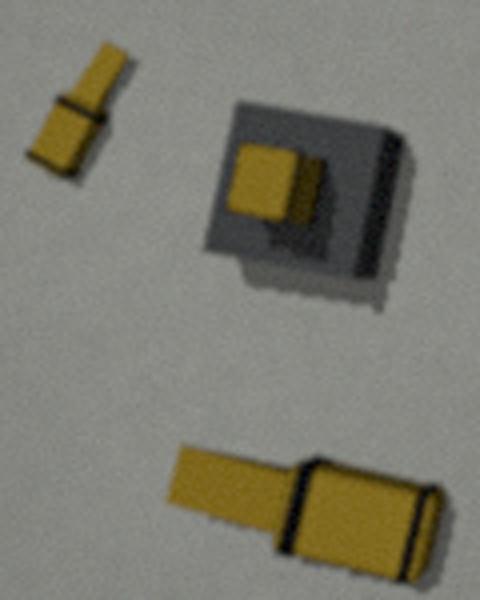

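View pics/c2.png

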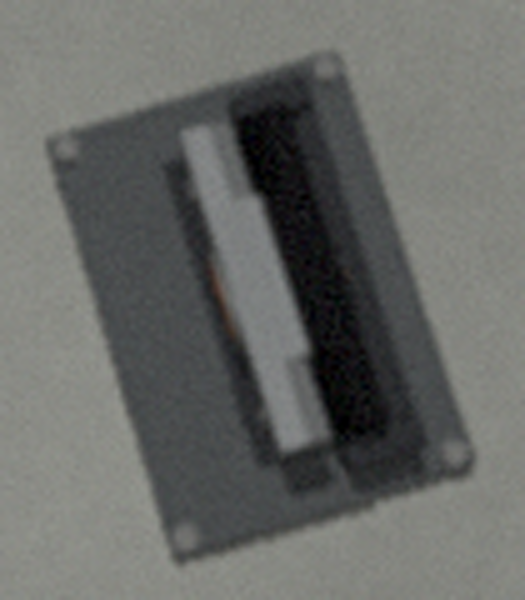

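View pics/c3.png

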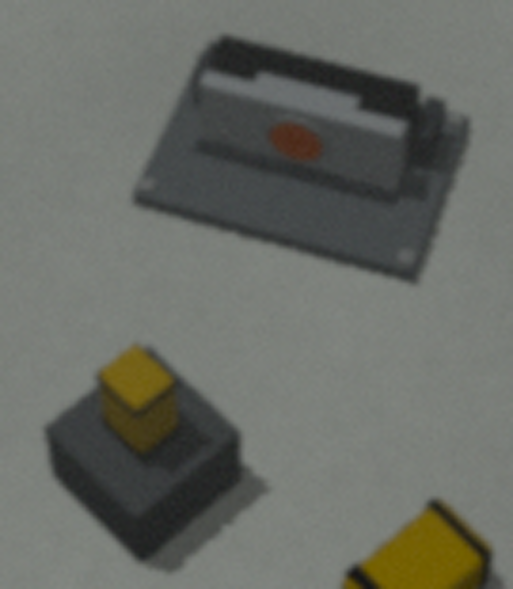

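The crop confirms it: the middle-sized wedge stands in the stand and the other two lie on the bench. Next I fit the stand and cradle poses.

```bash
cat >> h.py <<'E'
from scipy.optimize import least_squares
from scipy.spatial.transform import Rotation as Ro
def fit(s,obs,x0):
    def f(p):
        c,si=np.cos(p[2]),np.sin(p[2]);o=[]
        for (x,y,z),rc in obs:
            o+=list(np.subtract(proj(s,[p[0]+c*x-si*y,p[1]+si*x+c*y,z]),rc))
        return o
    q=least_squares(f,x0,loss="soft_l1");return q.x,np.round(q.fun,1)
E
python3 - <<'E'
from h import *
s=r.snapshot("top")
c=lambda r_,c_:(175+r_/5,250+c_/5)
print(fit(s,[((.085,.064,.012),c(140,47)),((.085,-.056,.012),c(50,338)),((-.085,-.056,.012),c(465,475)),((-.085,.064,.012),c(562,178))],[.54,0,0]))
d=lambda r_,c_:(215+r_/4,110+c_/4)
h=.035
o=[((h,h,.05),d(100,238)),((h,-h,.05),d(128,388)),((-h,-h,.05),d(277,355)),((-h,h,.05),d(250,205))]
print(fit(s,o,[.49,.21,0]))
o2=[((.015,.013,.102),d(142,240)),((.015,-.013,.102),d(148,300)),((-.015,-.013,.102),d(222,290)),((-.015,.013,.102),d(213,228))]
print(fit(s,o2,[.49,.21,0])); print(fit(s,o+o2,[.49,.21,0]))
R=Ro.from_quat(r.get_state()["eef_rot"]).as_matrix();print(np.round(R,3))
w=r.snapshot("wrist");print(np.round(np.array(w["R"])@R,3)); st=r.get_state()
print(R.T@(-np.array(w["R"]).T@w["t"]-st["tool_pos"]))
E
```

```text
(array([5.38612534e-01, 4.95708864e-04, 2.76980393e-01]), array([-0.2, -0.4, -0.5,  0.1,  0.3,  1.1,  0.2, -0.5]))
(array([ 0.48965334,  0.21989751, -0.2027536 ]), array([-0.3,  0.3, -0.6, -0.1,  0.6,  0. ,  0.3, -0.2]))
(array([ 0.48956937,  0.21957728, -0.13798257]), array([ 0.1,  0. ,  0.3,  0.1, -0.4, -0.2,  0.1,  0.1]))
(array([ 0.48959437,  0.21976235, -0.19233472]), array([-0.1,  0.1, -0.8, -0.2,  0.4,  0.3,  0.6,  0. , -0.3,  0.4,  0.7,
        0.4, -0.1, -0.9, -0.4, -0.4]))
[[ 0.399  0.     0.917]
 [-0.917 -0.     0.399]
 [ 0.    -1.     0.   ]]
[[ 1.    -0.001 -0.001]
 [-0.001 -0.275 -0.961]
 [ 0.     0.961 -0.275]]
[-0.00082899 -0.13816128  0.07205633]
```

View pics/wrist0.png

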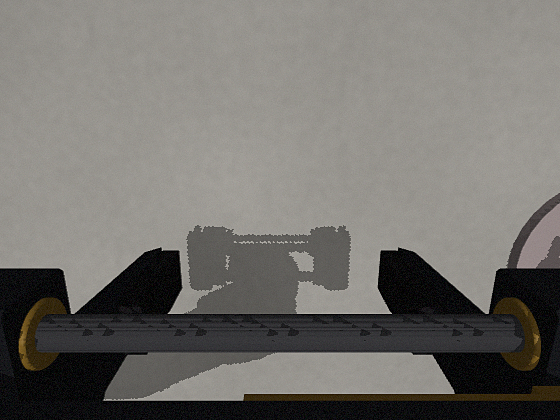

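```bash
python3 -m inch '-410 0 494 7.6;-410 0 494 7.6;-410 0 494 7.6;-410 0 494 7.6;-410 0 494 7.6;-410 0 494 7.6;-410 0 494 7.6;-410 0 494 7.6;-410 0 494 7.6;-410 0 494 7.6'
cat >> h.py <<'E'
def goto(X,yawx,cmd=None):
    "shift in tool axes (mm) & spin(deg) to get TCP to X with tool x at heading yawx deg"
    st=r.get_state();R=Ro.from_quat(st["eef_rot"]).as_matrix()
    d=R.T@(np.array(X)-st["tool_pos"])*1000
    y=np.degrees(np.arctan2(R[1,0],R[0,0]))
    print("clock",round(st["clock"],2),"pos",np.round(st["tool_pos"],4),"yaw",round(y,2),"tilt",np.round(R[2,:],4),"shift",np.round(d,1),"spin",round(-(yawx-y),2))
E
python3 -c "
from h import *
goto([.5386,.0005,.25],-74.1)"
```

```text
clock: 2.85
tool_pos: [0.4757, -0.1247, 0.247]
eef_rot: [-0.564, 0.426, -0.426, 0.565]
contact_force: [1.5, 1.0, -0.6]
opening: 0.998
clock 2.85 pos [ 0.4757 -0.1247  0.247 ] yaw -74.07 tilt [ 4.e-04 -1.e+00  7.e-04] shift [-103.1   -3.    94.9] spin 0.03
```

```bash
python3 -m inch '-103 -3 95 0;-103 -3 95 0;-103 -3 95 0;-103 -3 95 0;-103 -3 95 0'
python3 -c "
from h import *
goto([.5386,.0005,.25],-74.1)
s=snap('wrist','w1.png')
print(proj(s,[.5386,.0005,.065]))
import pickle;pickle.dump(s,open('w1.pkl','wb'))"
```

```text
clock: 3.35
tool_pos: [0.538, -0.0006, 0.2496]
eef_rot: [0.565, -0.425, 0.425, -0.565]
contact_force: [-0.8, -1.3, 0.4]
opening: 1.002
clock 3.35 pos [ 0.538  -0.0006  0.2496] yaw -73.92 tilt [ 1.e-04 -1.e+00 -2.e-04] shift [-0.9 -0.4  0.9] spin 0.18
(np.float64(184.17115545443755), np.float64(279.3200184117064))
```

View pics/w1.png

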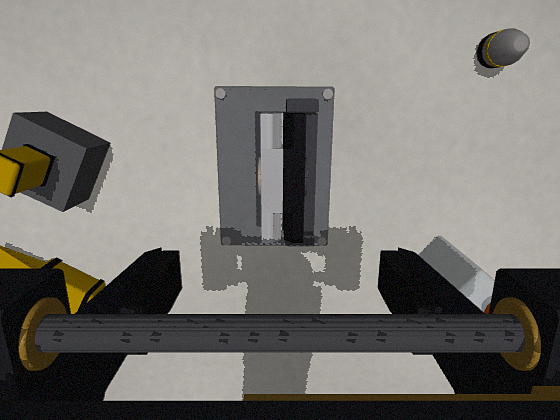

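```bash
python3 -c "
from h import *
a=cv2.imread('pics/w1.png')
cv2.imwrite('pics/w1a.png',cv2.resize(a[80:180,205:345],None,fx=5.5,fy=5.5,interpolation=cv2.INTER_CUBIC))
cv2.imwrite('pics/w1b.png',cv2.resize(a[155:255,205:345],None,fx=5.5,fy=5.5,interpolation=cv2.INTER_CUBIC))"
```

```text
(no output)
```

View pics/w1a.png

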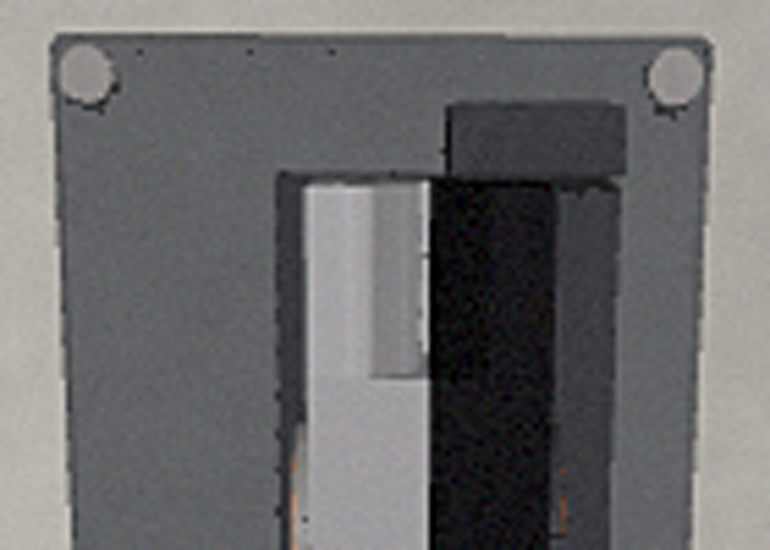

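View pics/w1b.png

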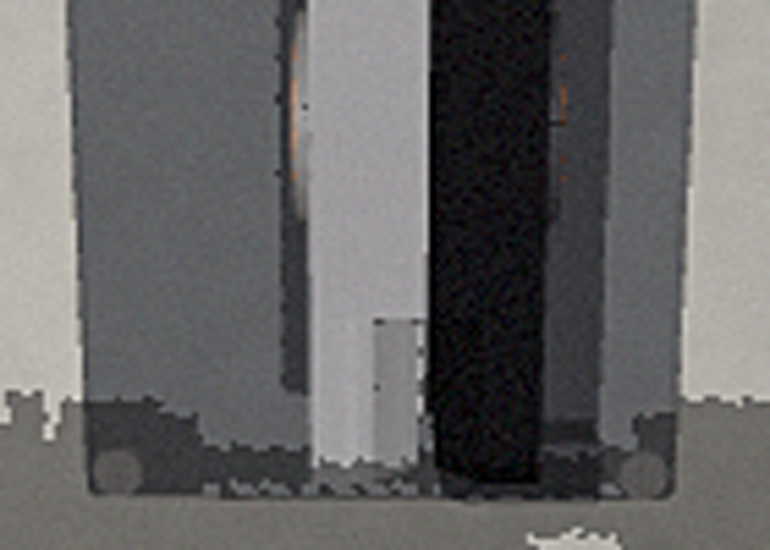

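```bash
python3 - <<'E'
from h import *
import pickle;s=pickle.load(open('w1.pkl','rb'))
u=lambda a,b:(80+(a+.5)/5.5-.5,205+(b+.5)/5.5-.5)
l=lambda a,b:(155+(a+.5)/5.5-.5,205+(b+.5)/5.5-.5)
o=[((.085,.064,.012),u(38,51)),((.085,-.056,.012),u(38,713)),((-.085,-.056,.012),l(495,675)),((-.085,.064,.012),l(495,87))]
p,f=fit(s,o,[.54,0,.27]);print(p,f)
for q in (u(300,430),u(450,430),l(150,429),l(300,428)):
    X=atz(s,q,.065);d=X[:2]-p[:2];c,si=np.cos(p[2]),np.sin(p[2]);print(X,"cradle x,y mm",1000*(c*d[0]+si*d[1]),1000*(-si*d[0]+c*d[1]))
for q in (u(182,305),u(375,372),u(375,430),l(322,374),l(465,312)):
    X=atz(s,q,.065);d=X[:2]-p[:2];print("cradle",1000*(c*d[0]+si*d[1]),1000*(-si*d[0]+c*d[1]))
# stand rough view
print([ (k,np.round(proj(s,v),1)) for k,v in dict(st=[.4896,.2198,.05],wt=[.4896,.2198,.102]).items()])
E
```

```text
[0.54097461 0.00287216 0.27552065] [-0.9 -0.4 -0.4  0.3  1.2  0.1  0.8  0. ]
[0.58280727 0.01002615 0.065     ] cradle x,y mm 42.201115626677726 -4.496329176211489
[0.5595998  0.00329487 0.065     ] cradle x,y mm 18.03770998430132 -4.660183063636286
[ 0.54150044 -0.00178156  0.065     ] cradle x,y mm -0.7600438838432584 -4.621247483665552
[ 0.51646587 -0.00886199  0.065     ] cradle x,y mm -26.776619332913658 -4.624031141018107
cradle 60.44214608552396 15.362376950514534
cradle 30.20600041645319 4.82367301430899
cradle 30.244566878034405 -4.577407440660018
cradle -30.724319048918733 4.560579475382576
cradle -56.81139188927105 15.385175380281206
[('st', array([166.9,  42.3])), ('wt', array([177.8,   1.5]))]
```

```bash
python3 -c "
from h import *
goto([.4896,.2198,.25],-101.3)"
```

```text
clock 3.4 pos [ 0.5374 -0.0023  0.2496] yaw -74.09 tilt [ 8.e-04 -1.e+00 -1.e-03] shift [-226.7   -0.6   14.9] spin 27.21
```

```bash
python3 -m inch '-227 0 15 27.2;-227 0 15 27.2;-227 0 15 27.2;-227 0 15 27.2;-227 0 15 27.2;-227 0 15 27.2;-227 0 15 27.2'
python3 -c "
from h import *
goto([.4896,.2198,.25],-101.3)
s=snap('wrist','w2.png')
goto([.4896,.2198,.25],-101.3)
print(proj(s,[.4896,.2198,.05]))
import pickle;pickle.dump(s,open('w2.pkl','wb'))
a=s['frame'][80:280,190:370,::-1]
cv2.imwrite('pics/w2a.png',cv2.resize(a,None,fx=3,fy=3,interpolation=cv2.INTER_CUBIC))"
```

```text
clock: 4.1
tool_pos: [0.4901, 0.2191, 0.2497]
eef_rot: [0.448, -0.547, 0.547, -0.448]
contact_force: [0.3, -0.7, -0.7]
opening: 0.998
clock 4.1 pos [0.4901 0.2191 0.2497] yaw -101.35 tilt [ 1.5e-03 -1.0e+00  2.0e-04] shift [-0.6 -0.3 -0.6] spin -0.05
clock 4.15 pos [0.4905 0.2181 0.2498] yaw -101.47 tilt [ 1.8e-03 -1.0e+00  4.0e-04] shift [-1.5 -0.3 -1.2] spin -0.17
(np.float64(181.91072504129303), np.float64(279.845004342841))
```

View pics/w2a.png

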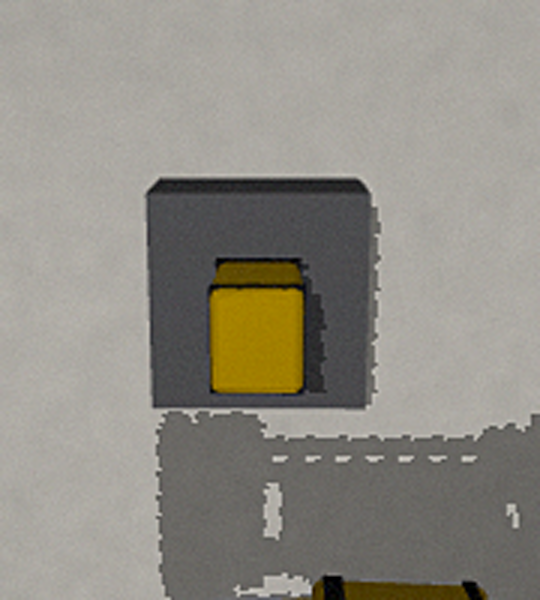

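```bash
python3 - <<'E'
from h import *
import pickle;s=pickle.load(open('w2.pkl','rb'))
d=lambda a,b:(80+(a+.5)/3-.5,190+(b+.5)/3-.5)
h=.035
o=[((h,h,.05),d(193,147)),((h,-h,.05),d(193,371)),((-h,-h,.05),d(408,366)),((-h,h,.05),d(408,153))]
o2=[((.015,.013,.102),d(286,210)),((.015,-.013,.102),d(286,304)),((-.015,-.013,.102),d(394,304)),((-.015,.013,.102),d(394,211))]
for x in(o,o2,o+o2):
  p,f=fit(s,x,[.49,.21,-.2]);print(p,np.degrees(p[2]),f)
goto([p[0],p[1],.25],-101.3)
E
```

```text
[ 0.49133289  0.22311576 -0.19933783] -11.421216615642669 [-0.1 -0.3 -0.1  0.3  0.1  0.1  0.1 -0.1]
[ 0.49193584  0.22317542 -0.198368  ] -11.365649016067644 [ 0.2 -0.4  0.2  0.5 -0.2  0.2 -0.2 -0.2]
[ 0.49167331  0.22314728 -0.19918168] -11.412269383758813 [-0.4 -0.4 -0.4  0.2 -0.3 -0.  -0.2 -0.2  0.5 -0.3  0.5  0.6  0.1  0.2
  0.1 -0.1]
clock 4.15 pos [0.4905 0.2181 0.2498] yaw -101.47 tilt [ 1.8e-03 -1.0e+00  4.0e-04] shift [-5.2 -0.3  0.2] spin -0.17
```

```bash
python3 -m inch '-4.5 40 0.5 0;-4.5 80 0.5 0;-4.5 115 0.5 0;-4.5 115 0.5 0;-4.5 115 0.5 0'
python3 -c "
from h import *
goto([.4916,.2231,.066],-101.4)
s=snap('wrist','w3.png')
goto([.4916,.2231,.066],-101.4)
import pickle;pickle.dump(s,open('w3.pkl','wb'))"
```

```text
clock: 4.65
tool_pos: [0.4921, 0.2231, 0.1351]
eef_rot: [0.448, -0.547, 0.548, -0.447]
contact_force: [1.3, 0.1, -0.5]
opening: 1.0
clock 4.65 pos [0.4921 0.2231 0.1351] yaw -101.45 tilt [ 1.4e-03 -1.0e+00  1.0e-04] shift [-0.  69.1 -0.5] spin -0.05
clock 4.7 pos [0.4928 0.2239 0.1361] yaw -101.41 tilt [-4.e-04 -1.e+00  2.e-03] shift [ 1.1 70.1 -1.1] spin -0.01
```

View pics/w3.png

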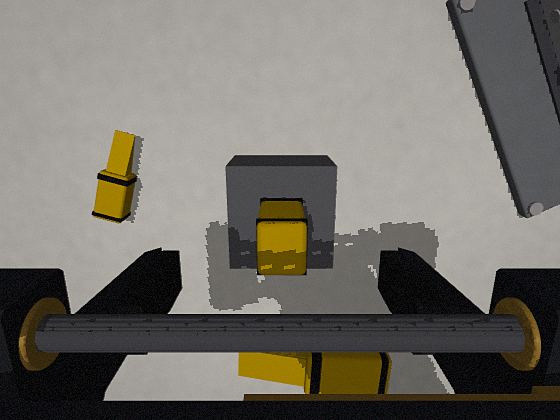

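```bash
python3 - <<'E'
from h import *
import pickle;s=pickle.load(open('w3.pkl','rb'));print(np.array(s["intrinsics"]))
h=.035
o=[((h,h,.05),(166,226)),((h,-h,.05),(166,336.5)),((-h,-h,.05),(268,333)),((-h,h,.05),(268,229.5)),((.015,.013,.102),(219.5,257)),((.015,-.013,.102),(219.5,307)),((-.015,-.013,.102),(274.5,307)),((-.015,.013,.102),(274.5,257.5))]
p,f=fit(s,o,[.49,.21,-.2]);print(p,np.degrees(p[2]),f)
p,f=fit(s,o[4:],[.49,.21,-.2]);print(p,np.degrees(p[2]),f)
R=np.array(s["R"]);cam=-R.T@s["t"];c,si=np.cos(np.radians(-101.41)),np.sin(np.radians(-101.41))
# TCP implied by camera mount
Rt=R.T@np.array([[1,0,0],[0,-.275,-.961],[0,.961,-.275]])
print(cam-Rt@[-.0008,-.13816,.07206], r.get_state()["tool_pos"])
E
```

```text
[[359.77838012   0.         279.36871759]
 [  0.         359.77838012 206.47005912]
 [  0.           0.           1.        ]]
[ 0.49208666  0.22303326 -0.19919551] -11.41306198473884 [-1.6 -0.7 -1.8  0.9 -1.3 -0.  -1.   0.2  1.3 -0.9  1.2  1.1  0.6 -0.1
  0.7 -0.3]
[ 0.49259717  0.22288289 -0.19803571] -11.346610510614342 [ 0.3 -0.8  0.1  1.1 -0.3  0.  -0.2 -0.2]
[0.49162391 0.22378221 0.1351621 ] [0.49276697 0.22392067 0.1360879 ]
```

```bash
python3 -m inch '0.5 40 -0.5 0;0.5 69 -0.5 0;0.5 69 -0.5 0;0.5 69 -0.5 0' 1
python3 -m inch '0 0 0 0;0 0 0 0;0 0 0 0;0 0 0 0;0 0 0 0;0 0 0 0' -1 15
python3 -c "
from h import *
goto([.4916,.2231,.066],-101.4);print(r.get_state()['contact_force'],r.get_state()['opening'])"
```

```text
clock: 5.1
tool_pos: [0.492, 0.2248, 0.0674]
eef_rot: [0.448, -0.547, 0.547, -0.449]
contact_force: [0.5, 0.1, -0.1]
opening: 0.999
clock: 5.7
tool_pos: [0.4908, 0.2248, 0.0658]
eef_rot: [0.449, -0.547, 0.547, -0.449]
contact_force: [0.4, 0.1, -0.1]
opening: 0.48
clock 5.7 pos [0.4908 0.2248 0.0658] yaw -101.26 tilt [ 0.e+00 -1.e+00  1.e-04] shift [ 1.6 -0.2  1.2] spin 0.14
[ 0.43356445  0.0907839  -0.06653528] 0.4803834059216185
```

Still closing; continue.

```bash
python3 -m inch '0 0 0 0;0 0 0 0;0 0 0 0;0 0 0 0;0 0 0 0' -1 15
python3 -m inch '0 0 0 0;0 0 0 0;0 0 0 0;0 0 0 0' -1 55
python3 -c "
from h import *
goto([.4916,.2231,.066],-101.4);print(r.get_state()['contact_force'],r.get_state()['opening'])"
```

```text
clock: 6.2
tool_pos: [0.4905, 0.2239, 0.0656]
eef_rot: [0.449, -0.547, 0.547, -0.448]
contact_force: [-1.5, -3.3, 1.6]
opening: 0.291
clock: 6.6
tool_pos: [0.4905, 0.224, 0.0657]
eef_rot: [0.449, -0.547, 0.547, -0.448]
contact_force: [-0.7, -4.8, 2.2]
opening: 0.291
clock 6.6 pos [0.4905 0.224  0.0657] yaw -101.29 tilt [ 1.4e-03 -1.0e+00 -5.0e-04] shift [ 0.6 -0.3  1.3] spin 0.11
[-0.72880398 -4.82316716  2.1651222 ] 0.2914797857418827
```

```bash
python3 -m inch '0.8 0 0 0;0.8 -6 0 0;0.8 -16 0 0;0.8 -36 0 0'
python3 -m inch '0 -40 0 0;0 -80 0 0;0 -120 0 0;0 -135 0 0;0 -135 0 0'
python3 -c "
from h import *
goto([.541,.003,.20],-74.2);print(r.get_state()['contact_force'],r.get_state()['opening'])
s=snap('wrist','w4.png');snap('side','s4.png',(170,345,180,360),3)
print(r.get_state()['contact_force'])
goto([.541,.003,.20],-74.2)
"
```

```text
clock: 7.0
tool_pos: [0.4904, 0.2255, 0.1019]
eef_rot: [-0.449, 0.547, -0.546, 0.449]
contact_force: [0.3, -0.1, -1.0]
opening: 0.296
clock: 7.5
tool_pos: [0.4924, 0.2261, 0.2402]
eef_rot: [0.446, -0.546, 0.547, -0.452]
contact_force: [0.3, 0.4, -0.9]
opening: 0.288
clock 7.5 pos [0.4924 0.2261 0.2402] yaw -101.19 tilt [-0.006  -1.      0.0059] shift [209.6  39.4  90.7] spin -26.99
[ 0.25374718  0.43492263 -0.86634359] 0.2883680279504563
[ 0.31554624 -0.02333407 -0.69774617]
clock 7.6 pos [0.4904 0.2248 0.2369] yaw -101.2 tilt [-1.2e-03 -1.0e+00  4.0e-04] shift [207.8  36.7  92.7] spin -27.0
```

View pics/w4.png

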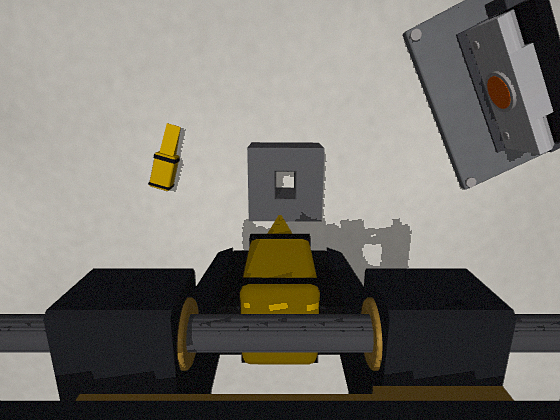

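View pics/s4.png

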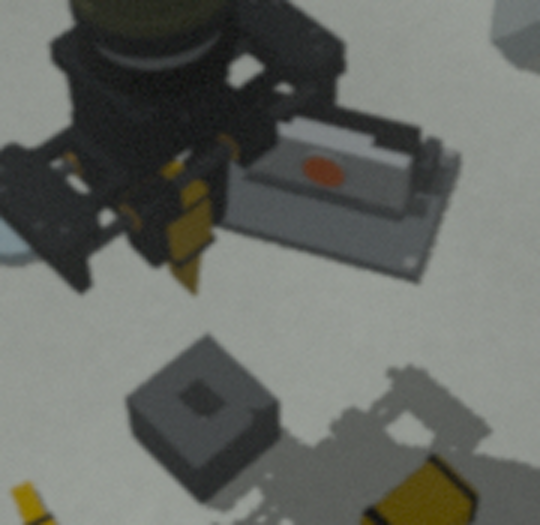

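```bash
python3 -c "
from h import *
goto([.5841,.0103,.16],-74.2)"
```

```text
clock 7.6 pos [0.4904 0.2248 0.2369] yaw -101.2 tilt [-1.2e-03 -1.0e+00  4.0e-04] shift [192.3  76.7 133.6] spin -27.0
```

```bash
python3 -m inch '192 0 133 -27;192 0 133 -27;192 0 133 -27;192 0 133 -27;192 0 133 -27;192 76 133 -27;192 76 133 -27;192 76 133 -27'
python3 -c "
from h import *
goto([.5841,.0103,.16],-74.2)
s=snap('wrist','w5.png')
goto([.5841,.0103,.16],-74.2)
import pickle;pickle.dump(s,open('w5.pkl','wb'))
cv2.imwrite('pics/w5a.png',cv2.resize(s['frame'][90:290,200:360,::-1],None,fx=3.5,fy=3.5,interpolation=cv2.INTER_CUBIC)[:600])
"
```

```text
clock: 8.4
tool_pos: [0.5797, 0.0097, 0.1557]
eef_rot: [0.566, -0.43, 0.424, -0.561]
contact_force: [0.4, 0.3, -0.4]
opening: 0.292
clock 8.4 pos [0.5797 0.0097 0.1557] yaw -74.25 tilt [-0.0028 -0.9999 -0.0104] shift [ 0.6 -4.3  4.3] spin -0.05
clock 8.45 pos [0.5816 0.01   0.1581] yaw -74.23 tilt [-0.0018 -1.     -0.0059] shift [ 0.4 -1.9  2.5] spin -0.03
```

View pics/w5a.png

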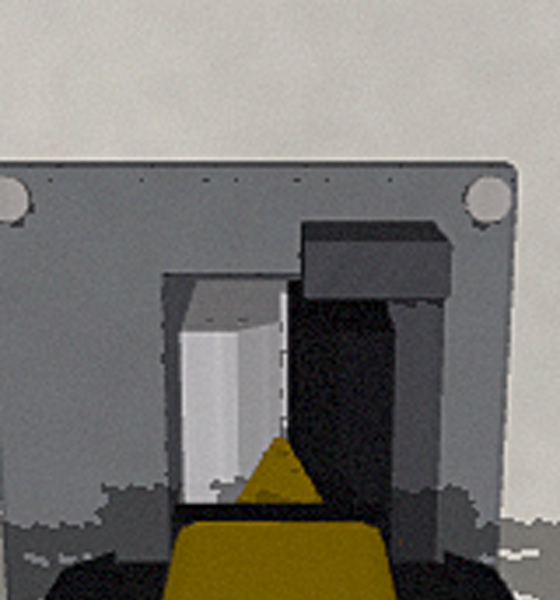

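```bash
python3 - <<'E'
from h import *
import pickle;s=pickle.load(open('w5.pkl','rb'))
d=lambda a,b:(90+(a+.5)/3.5-.5,200+(b+.5)/3.5-.5)
a=np.radians(-74.2);tx=np.array([np.cos(a),np.sin(a),0]);tz=np.array([-np.sin(a),np.cos(a),0])
R=np.array(s["R"]);cam=-R.T@s["t"];Rt=R.T@np.array([[1,0,0],[0,-.275,-.961],[0,.961,-.275]])
T=cam-Rt@[-.0008,-.13816,.07206];print(T)
def rel(q,z):
    X=atz(s,q,z);return np.round(1000*np.array([(X-T)@tx,(X-T)@tz]),2)
for n,q,z,y in[("outer",d(345,181),.065,20),("outer",d(480,184),.065,20),("notch",d(345,238),.065,9.5),("notch",d(480,239),.065,9.5),("lip",d(330,280),.057,1.5),("lip",d(400,282),.057,1.5)]:
    v=rel(q,z);print(n,v,"seam at",v[0]+y)
print("tip",rel(d(440,281),T[2]-.058))
E
```

```text
[0.57960048 0.00978946 0.15575783]
outer [-19.23  18.06] seam at 0.7699999999999996
outer [-19.3   -8.61] seam at 0.6999999999999993
notch [-8.62 18.05] seam at 0.8800000000000008
notch [-8.72 -8.62] seam at 0.7799999999999994
lip [-0.81 19.05] seam at 0.69
lip [-0.44  5.06] seam at 1.06
tip [-0.6  10.07]
```

```bash
python3 -m inch '1.2 15 0 0;1.2 22 0 0;1.2 22 0 0;1.2 22 0 0'
python3 -c "
from h import *
goto([.5841,.0103,.123],-74.2)
s=snap('wrist','w6.png')
print(r.get_state()['contact_force'])
import pickle;pickle.dump(s,open('w6.pkl','wb'))
cv2.imwrite('pics/w6a.png',cv2.resize(s['frame'][110:260,200:360,::-1],None,fx=4,fy=4,interpolation=cv2.INTER_CUBIC)[:600])
"
```

```text
clock: 8.85
tool_pos: [0.5843, 0.009, 0.1396]
eef_rot: [-0.564, 0.426, -0.427, 0.564]
contact_force: [1.1, 0.2, -0.9]
opening: 0.29
clock 8.85 pos [0.5843 0.009  0.1396] yaw -74.24 tilt [ 2.0e-04 -1.0e+00  1.2e-03] shift [-1.4 16.6  0.1] spin -0.04
[ 0.89671573  0.66428408 -1.11185176]
```

View pics/w6a.png

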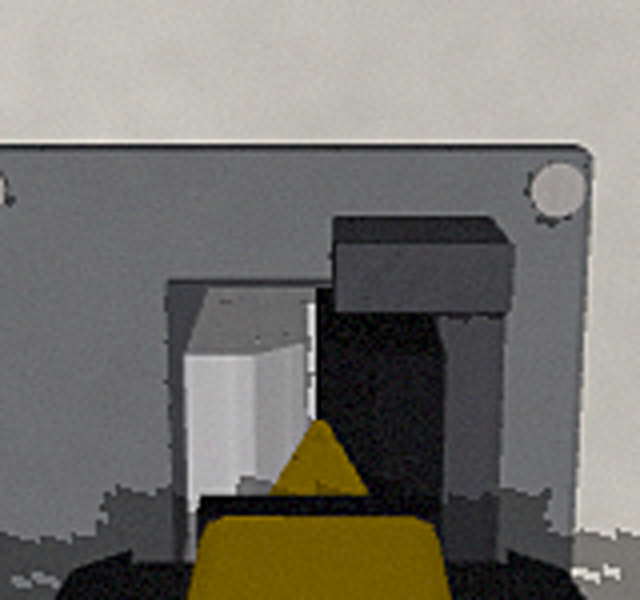

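```bash
python3 - <<'E'
from h import *
import pickle;s=pickle.load(open('w6.pkl','rb'))
d=lambda a,b:(110+(a+.5)/4-.5,200+(b+.5)/4-.5)
a=np.radians(-74.2);tx=np.array([np.cos(a),np.sin(a),0]);tz=np.array([-np.sin(a),np.cos(a),0])
R=np.array(s["R"]);cam=-R.T@s["t"];Rt=R.T@np.array([[1,0,0],[0,-.275,-.961],[0,.961,-.275]])
T=cam-Rt@[-.0008,-.13816,.07206];print(T)
def rel(q,z):
    X=atz(s,q,z);return np.round(1000*np.array([(X-T)@tx,(X-T)@tz]),2)
for n,q,z,y in[("outer",d(357,186),.065,20),("outer",d(480,188),.065,20),("notch",d(355,253),.065,9.5),("notch",d(480,255),.065,9.5),("lip",d(350,305),.057,1.5),("lip",d(400,308),.057,1.5),("blk",d(350,316),.057,-1.5)]:
    v=rel(q,z);print(n,v,"seam at",v[0]+y)
print("tip",rel(d(423,320),T[2]-.058))
E
```

```text
[0.58425439 0.00910076 0.13960033]
outer [-21.04  16.13] seam at -1.0399999999999991
outer [-21.26  -3.77] seam at -1.2600000000000016
notch [-10.8   16.43] seam at -1.3000000000000007
notch [-10.77  -3.79] seam at -1.2699999999999996
lip [-2.93 15.15] seam at -1.4300000000000002
lip [-2.49  6.9 ] seam at -0.9900000000000002
blk [-1.19 15.15] seam at -2.69
tip [-0.6  10.71]
```

```bash
python3 -m inch '-0.6 8 0 0;-0.6 16 0 0;-0.6 22 0 0;-0.6 26 0 0;-0.6 26 0 0;-0.6 26 0 0'
python3 -c "
from h import *
goto([.5841,.0103,.111],-74.2)
s=snap('wrist','w7.png')
print(r.get_state()['contact_force'])
import pickle;pickle.dump(s,open('w7.pkl','wb'))
cv2.imwrite('pics/w7a.png',cv2.resize(s['frame'][110:260,200:360,::-1],None,fx=4,fy=4,interpolation=cv2.INTER_CUBIC)[:600])
"
```

```text
clock: 9.5
tool_pos: [0.5837, 0.0092, 0.1125]
eef_rot: [0.564, -0.427, 0.427, -0.564]
contact_force: [0.0, 0.4, -0.8]
opening: 0.291
clock 9.5 pos [0.5837 0.0092 0.1125] yaw -74.26 tilt [ 1.e-04 -1.e+00 -2.e-04] shift [-1.   1.5  0.7] spin -0.06
[-0.23251883 -0.31626983 -0.51274537]
```

View pics/w7a.png

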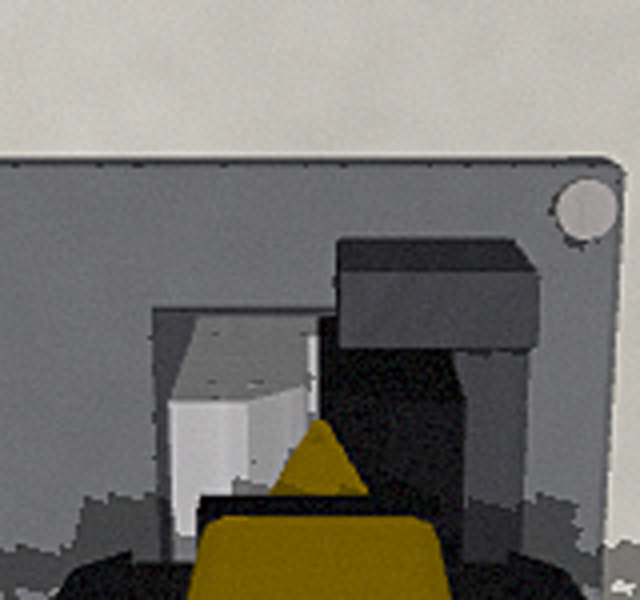

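```bash
cat >> h.py <<'E'
def reler(s):
    a=np.radians(-74.2);tx=np.array([np.cos(a),np.sin(a),0]);tz=np.array([-np.sin(a),np.cos(a),0])
    R=np.array(s["R"]);cam=-R.T@s["t"];Rt=R.T@np.array([[1,0,0],[0,-.275,-.961],[0,.961,-.275]])
    T=cam-Rt@[-.0008,-.13816,.07206]
    def rel(q,z):
        X=atz(s,q,z);return np.round(1000*np.array([(X-T)@tx,(X-T)@tz]),2)
    return T,rel
E
python3 - <<'E'
from h import *
import pickle;s=pickle.load(open('w7.pkl','rb'))
d=lambda a,b:(110+(a+.5)/4-.5,200+(b+.5)/4-.5)
T,rel=reler(s);print(T)
for n,q,z,y in[("outer",d(402,168),.065,20),("outer",d(530,169.5),.065,20),("notch",d(402,247),.065,9.5),("notch",d(480,248),.065,9.5),("lip",d(388,306),.057,1.5),("lip",d(400,308),.057,1.5),("blk",d(350,319),.057,-1.5),("blkouter",d(400,465),.065,-20)]:
    v=rel(q,z);print(n,v,"seam at",v[0]+y)
print("tip",rel(d(423,319),T[2]-.058))
E
```

```text
[0.58362494 0.00931551 0.11263589]
outer [-21.07  16.88] seam at -1.0700000000000003
outer [-21.43  -1.56] seam at -1.4299999999999997
notch [-10.43  16.86] seam at -0.9299999999999997
notch [-10.47   5.73] seam at -0.9700000000000006
lip [-2.55 16.51] seam at -1.0499999999999998
lip [-2.28 14.76] seam at -0.7799999999999998
blk [-0.72 22.  ] seam at -2.2199999999999998
blkouter [18.91 17.08] seam at -1.0899999999999999
tip [-0.74 10.63]
```

```bash
python3 -m inch '-0.3 0.5 0 0;-0.3 1 0 0;-0.3 1.5 0 0;-0.3 1.5 0 0'; python3 -m inch '0 1 0 0;0 1 0 0'; python3 -m inch '-0.1 1 0 0;-0.1 1 0 0'
```

```text
clock: 9.95
tool_pos: [0.5836, 0.0095, 0.1112]
eef_rot: [0.564, -0.427, 0.427, -0.564]
contact_force: [0.8, -0.5, -0.7]
opening: 0.29
clock: 10.15
tool_pos: [0.5837, 0.0094, 0.1101]
eef_rot: [0.564, -0.427, 0.427, -0.564]
contact_force: [-0.7, -0.2, -0.6]
opening: 0.289
clock: 10.35
tool_pos: [0.5838, 0.0095, 0.1093]
eef_rot: [-0.564, 0.427, -0.427, 0.564]
contact_force: [1.1, -0.2, 0.8]
opening: 0.29
```

```bash
python3 -m inch '-0.1 0.5 0 0;-0.2 1 0 0;-0.2 1 0 0'; python3 -m inch '-0.1 0.5 0 0;-0.2 1 0 0;-0.2 1 0 0'
```

```text
clock: 10.65
tool_pos: [0.5838, 0.0096, 0.1085]
eef_rot: [-0.564, 0.427, -0.427, 0.564]
contact_force: [0.6, -0.2, 3.3]
opening: 0.292
clock: 10.95
tool_pos: [0.584, 0.0098, 0.1077]
eef_rot: [-0.564, 0.426, -0.427, 0.564]
contact_force: [0.0, -0.5, 5.4]
opening: 0.291
```

```bash
python3 -m inch '-0.1 0.5 0 0;-0.2 1 0 0;-0.2 1 0 0'; python3 -m inch '-0.1 0.5 0 0;-0.2 1 0 0;-0.3 1.5 0 0;-0.3 1.5 0 0';  python3 -c "
from h import *
s=snap('wrist','w8.png')
print(r.get_state()['contact_force'])
cv2.imwrite('pics/w8a.png',cv2.resize(s['frame'][110:260,200:360,::-1],None,fx=4,fy=4,interpolation=cv2.INTER_CUBIC)[:600])
"
```

```text
clock: 11.25
tool_pos: [0.5841, 0.0099, 0.107]
eef_rot: [-0.563, 0.426, -0.427, 0.564]
contact_force: [-0.6, -0.7, 8.2]
opening: 0.293
clock: 11.65
tool_pos: [0.5844, 0.0102, 0.1057]
eef_rot: [-0.563, 0.426, -0.428, 0.564]
contact_force: [0.7, -0.7, 9.0]
opening: 0.296
[-0.59732437 -0.77584477  9.16620137]
```

View pics/w8a.png

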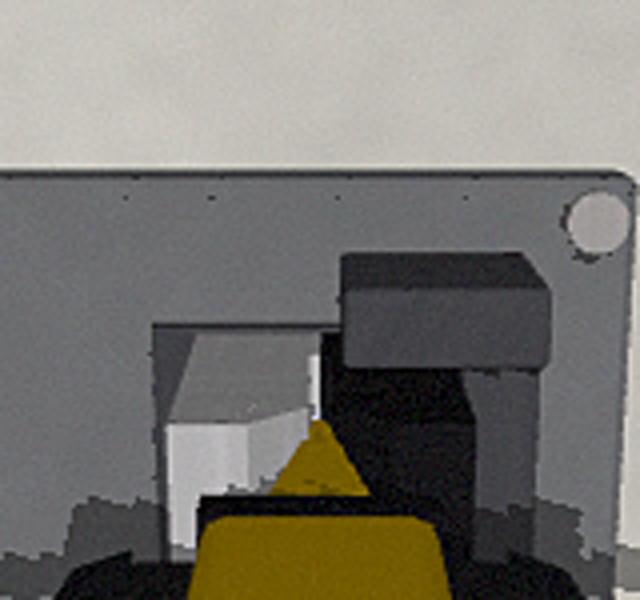

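```bash
python3 -m inch '-0.1 0.5 0 0;-0.2 1 0 0;-0.3 1.5 0 0;-0.4 2 0 0;-0.4 2 0 0';  python3 -c "
from h import *
s=snap('wrist','w9.png')
import pickle;pickle.dump(s,open('w9.pkl','wb'))
print(r.get_state()['contact_force'])
cv2.imwrite('pics/w9a.png',cv2.resize(s['frame'][110:260,200:360,::-1],None,fx=4,fy=4,interpolation=cv2.INTER_CUBIC)[:600])
"
```

```text
clock: 12.2
tool_pos: [0.5847, 0.0106, 0.1039]
eef_rot: [-0.563, 0.426, -0.428, 0.564]
contact_force: [0.6, -0.3, 8.1]
opening: 0.29
[ 0.03875393 -1.16664091  8.86885854]
```

View pics/w9a.png

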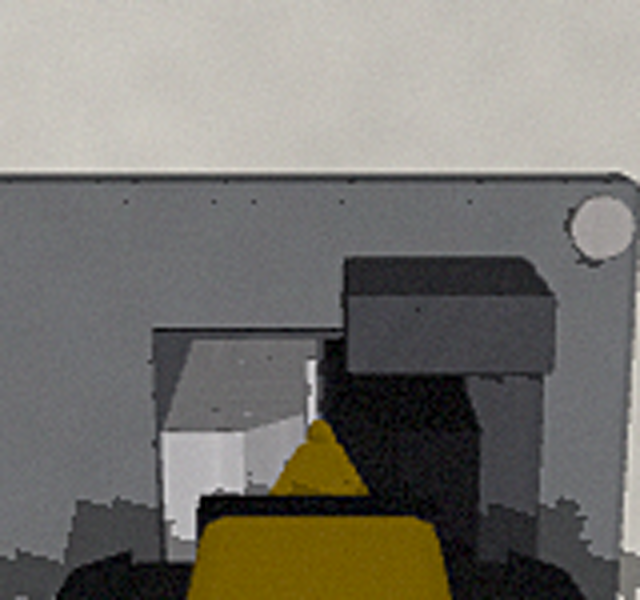

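```bash
python3 -m inch '0.5 -5 0 0;1.2 -15 0 0;1.2 -32 0 0;1.2 -32 -45 0;1.2 -32 -89 0;1.2 -32 -89 0;1.2 -22 -89 0;1.2 -22 -89 0;1.2 -22 -89 0';  python3 -c "
from h import *
goto([.4985,-.0142,.12],-74.2)
s=snap('wrist','w10.png')
import pickle;pickle.dump(s,open('w10.pkl','wb'))
print(r.get_state()['contact_force'])
cv2.imwrite('pics/w10a.png',cv2.resize(s['frame'][110:260,200:360,::-1],None,fx=4,fy=4,interpolation=cv2.INTER_CUBIC)[:600])
"
```

```text
clock: 13.15
tool_pos: [0.4991, -0.0139, 0.1243]
eef_rot: [-0.564, 0.427, -0.427, 0.564]
contact_force: [0.6, -0.2, -1.1]
opening: 0.293
clock 13.15 pos [ 0.4991 -0.0139  0.1243] yaw -74.22 tilt [-2.e-04 -1.e+00  9.e-04] shift [ 0.2  4.3 -0.7] spin -0.02
[ 0.32617198 -0.63569185 -0.59171445]
```

View pics/w10a.png

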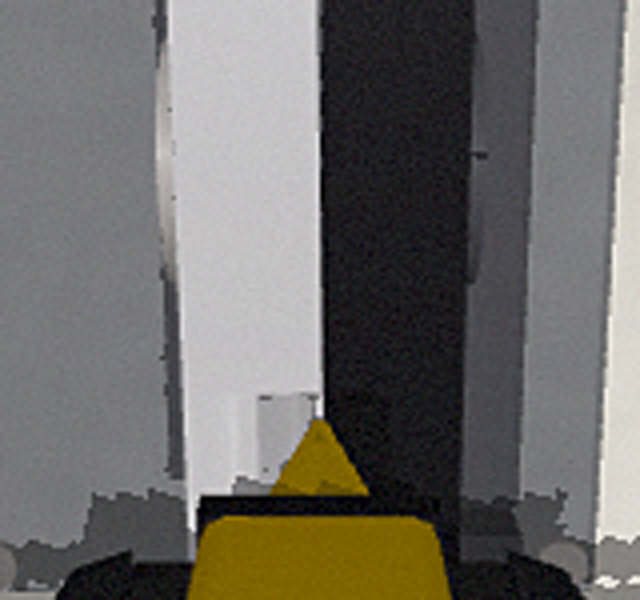

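```bash
python3 - <<'E'
from h import *
import pickle;s=pickle.load(open('w10.pkl','rb'))
d=lambda a,b:(110+(a+.5)/4-.5,200+(b+.5)/4-.5)
T,rel=reler(s);print(T)
for n,q,z,y in[("outer",d(480,188),.065,20),("notch",d(410,258),.065,9.5),("notch",d(396,258),.065,9.5),("seamblk",d(370,322),.065,0),("blkouter",d(400,465),.065,-20),("blkouter",d(500,463),.065,-20)]:
    v=rel(q,z);print(n,v,"seam at",v[0]+y)
print("tip",rel(d(423,319),T[2]-.058))
s=pickle.load(open('w9.pkl','rb'));T,rel=reler(s)
for n,q,z,y in[("outer",d(432,161),.065,20),("notch",d(432,243),.065,9.5),("blkouter",d(433,480),.065,-20)]:
    v=rel(q,z);print("a",n,v,"seam at",v[0]+y)
E
```

```text
[ 0.49903199 -0.01371385  0.12436813]
outer [-19.82   1.61] seam at 0.17999999999999972
notch [-9.51 12.23] seam at -0.009999999999999787
notch [-9.48 14.32] seam at 0.019999999999999574
seamblk [-0.33 18.16] seam at -0.33
blkouter [20.13 13.68] seam at 0.129999999999999
blkouter [20.24 -1.54] seam at 0.23999999999999844
tip [-0.76 10.69]
a outer [-21.1   15.56] seam at -1.1000000000000014
a notch [-10.51  15.54] seam at -1.0099999999999998
a blkouter [20.09 15.32] seam at 0.08999999999999986
```

```bash
python3 -m inch '0.8 6 0 0;0.8 12 0 0;0.8 14 0 0;0.7 15 0 0;0.5 16 0 0;0.4 17 0 0;0.2 18 0 0;0.2 18 0 0'
```

```text
clock: 14.0
tool_pos: [0.4984, -0.0145, 0.1072]
eef_rot: [-0.563, 0.426, -0.427, 0.564]
contact_force: [0.0, 0.7, 5.5]
opening: 0.291
```

```bash
python3 -m inch '-0.1 0.5 0 0;-0.2 1 0 0;-0.3 1.5 0 0;-0.4 2 0 0;-0.4 2 0 0'
```

```text
clock: 14.5
tool_pos: [0.4988, -0.0141, 0.1057]
eef_rot: [-0.563, 0.426, -0.427, 0.564]
contact_force: [-1.2, 1.5, 9.1]
opening: 0.296
```

```bash
python3 -m inch '-0.2 0.7 0 0;-0.4 1.4 0 0;-0.5 2.1 0 0;-0.6 2.8 0 0;-0.7 3.5 0 0;-0.8 4 0 0;-0.8 4 0 0';  python3 -c "
from h import *
s=snap('wrist','w11.png')
import pickle;pickle.dump(s,open('w11.pkl','wb'))
print(r.get_state()['contact_force'])
cv2.imwrite('pics/w11a.png',cv2.resize(s['frame'][110:260,200:360,::-1],None,fx=4,fy=4,interpolation=cv2.INTER_CUBIC)[:600])
"
```

```text
clock: 15.2
tool_pos: [0.4989, -0.0133, 0.1018]
eef_rot: [-0.563, 0.426, -0.428, 0.565]
contact_force: [-0.4, 0.9, 9.7]
opening: 0.284
[-0.16980424  0.89895822  9.79846293]
```

View pics/w11a.png

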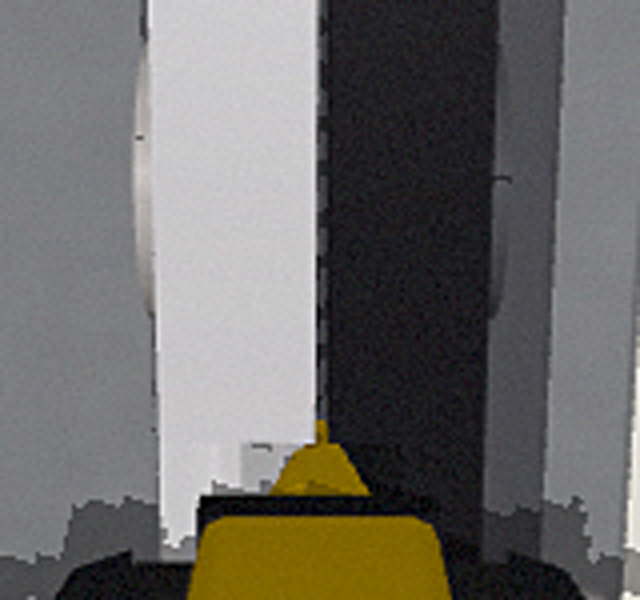

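```bash
python3 -m inch '0 -5 0 0;0 -20 0 0;-0.1 -36 0 0;-0.1 -36 45 0;-0.1 -36 89 0;-0.1 -36 89 0;-0.1 -20 89 0;-0.1 -6 89 0;-0.1 -4 89 0;-0.1 -4 89 0'
python3 -m inch '-0.1 1 0 0;-0.2 2 0 0;-0.3 2.7 0 0;-0.4 3.4 0 0;-0.5 4.1 0 0;-0.5 4.1 0 0'
```

```text
clock: 16.25
tool_pos: [0.5823, 0.0099, 0.1041]
eef_rot: [0.564, -0.427, 0.427, -0.563]
contact_force: [0.3, -2.4, -2.5]
opening: 0.293
clock: 16.85
tool_pos: [0.5838, 0.0107, 0.1022]
eef_rot: [-0.563, 0.426, -0.428, 0.564]
contact_force: [-1.5, -1.3, 7.8]
opening: 0.287
```

```bash
python3 -m inch '-0.1 0.7 0 0;-0.3 1.4 0 0;-0.4 2.1 0 0;-0.5 2.8 0 0;-0.5 2.8 0 0';  python3 -c "
from h import *
s=snap('wrist','w12.png')
import pickle;pickle.dump(s,open('w12.pkl','wb'))
print(r.get_state()['contact_force'])
cv2.imwrite('pics/w12a.png',cv2.resize(s['frame'][110:260,200:360,::-1],None,fx=4,fy=4,interpolation=cv2.INTER_CUBIC)[:600])
"
```

```text
clock: 17.35
tool_pos: [0.5846, 0.0114, 0.0997]
eef_rot: [-0.563, 0.426, -0.428, 0.564]
contact_force: [-0.5, -0.6, 8.6]
opening: 0.291
[-0.6383328  -1.63572471  8.02043806]
```

View pics/w12a.png

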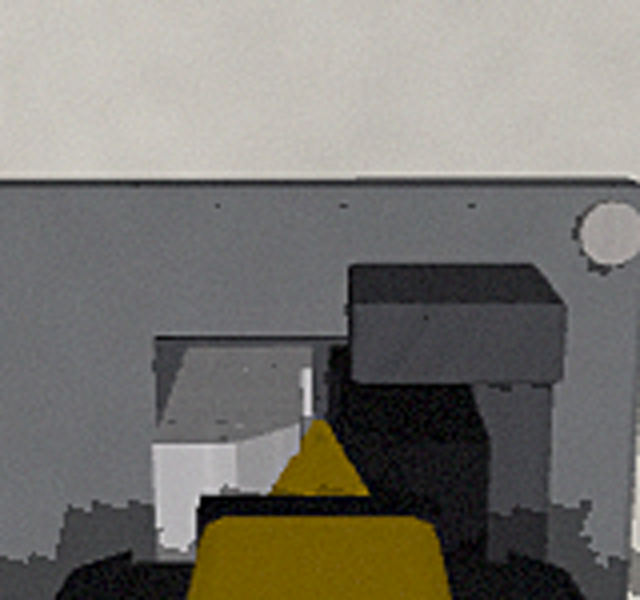

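```bash
python3 -m inch '0.2 -5 0 0;1 -20 0 0;1 -40 0 0;1 -40 -45 0;1 -40 -89 0;1 -40 -89 0;1 -20 -89 0;1 -10 -89 0;1 -7 -89 0;1 -7 -89 0'
python3 -m inch '0 1.4 0 0;0 2.8 0 0;-0.1 3.6 0 0;-0.2 4.4 0 0;-0.3 5.2 0 0;-0.4 6 0 0;-0.4 6 0 0'
```

```text
clock: 18.4
tool_pos: [0.4977, -0.0138, 0.1045]
eef_rot: [0.564, -0.427, 0.427, -0.563]
contact_force: [0.1, -1.9, 0.2]
opening: 0.29
clock: 19.1
tool_pos: [0.4987, -0.0129, 0.0999]
eef_rot: [-0.563, 0.426, -0.428, 0.564]
contact_force: [-0.8, -2.0, 7.3]
opening: 0.291
```

```bash
python3 -m inch '-0.1 0.7 0 0;-0.2 1.4 0 0;-0.4 2.1 0 0;-0.5 2.8 0 0;-0.6 3.4 0 0;-0.6 3.4 0 0';  python3 -c "
from h import *
s=snap('wrist','w13.png')
import pickle;pickle.dump(s,open('w13.pkl','wb'))
print(r.get_state()['contact_force'])
cv2.imwrite('pics/w13a.png',cv2.resize(s['frame'][110:260,200:360,::-1],None,fx=4,fy=4,interpolation=cv2.INTER_CUBIC)[:600])
"
```

```text
clock: 19.7
tool_pos: [0.4987, -0.0123, 0.0966]
eef_rot: [-0.563, 0.426, -0.428, 0.564]
contact_force: [0.2, -2.5, 9.1]
opening: 0.289
[ 2.02078795 -2.09149602  8.50529131]
```

View pics/w13a.png

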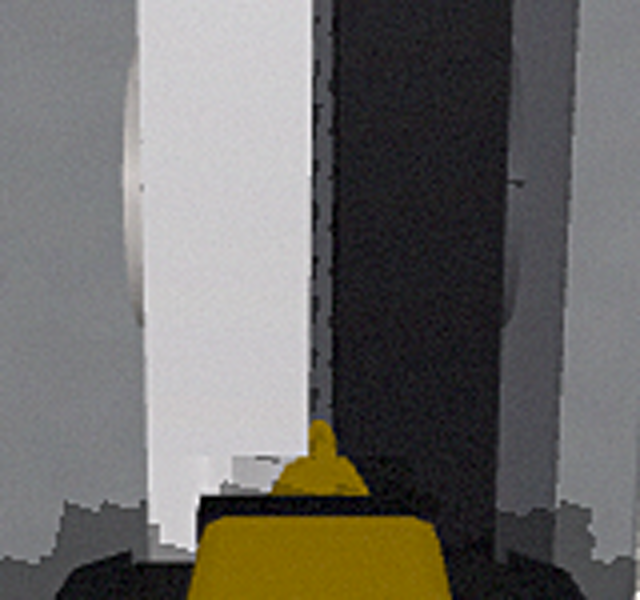

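```bash
python3 -m inch '0.1 -5 0 0;0.3 -20 0 0;0.3 -42 0 0;0.3 -42 45 0;0.3 -42 89 0;0.3 -42 89 0;0.3 -25 89 0;0.3 -10 89 0;0.2 -6.5 89 0;0.2 -6.5 89 0'
python3 -m inch '0 1.4 0 0;0 2.8 0 0;-0.1 3.6 0 0;-0.2 4.4 0 0;-0.3 5.2 0 0;-0.4 6 0 0;-0.4 6 0 0'
```

```text
clock: 20.75
tool_pos: [0.5822, 0.0106, 0.1016]
eef_rot: [0.564, -0.427, 0.427, -0.563]
contact_force: [0.3, -3.3, -1.3]
opening: 0.291
clock: 21.45
tool_pos: [0.5844, 0.0118, 0.0975]
eef_rot: [-0.563, 0.426, -0.428, 0.564]
contact_force: [0.4, -3.7, 6.9]
opening: 0.293
```

```bash
python3 -m inch '-0.1 0.7 0 0;-0.2 1.4 0 0;-0.4 2.1 0 0;-0.5 2.8 0 0;-0.6 3.4 0 0;-0.6 3.4 0 0'
```

```text
clock: 22.05
tool_pos: [0.5848, 0.0125, 0.0943]
eef_rot: [-0.563, 0.426, -0.428, 0.565]
contact_force: [0.5, -3.5, 8.5]
opening: 0.291
```

```bash
python3 -m inch '0.3 -5 0 0;1.2 -20 0 0;1.2 -44 0 0;1.2 -44 -45 0;1.2 -44 -89 0;1.2 -44 -89 0;1.2 -25 -89 0;1.2 -11 -89 0;1.2 -7 -89 0;1.2 -7 -89 0'
python3 -m inch '0 1.4 0 0;0 2.8 0 0;-0.1 3.6 0 0;-0.2 4.4 0 0;-0.3 5.2 0 0;-0.4 6 0 0;-0.4 6 0 0'
```

```text
clock: 23.05
tool_pos: [0.4974, -0.0128, 0.0993]
eef_rot: [0.564, -0.427, 0.427, -0.564]
contact_force: [0.7, -3.0, -0.7]
opening: 0.295
clock: 23.75
tool_pos: [0.4983, -0.012, 0.0946]
eef_rot: [-0.563, 0.426, -0.427, 0.564]
contact_force: [0.8, -2.3, 7.4]
opening: 0.293
```

```bash
python3 -m inch '-0.1 0.7 0 0;-0.2 1.4 0 0;-0.4 2.1 0 0;-0.5 2.8 0 0;-0.6 3.5 0 0;-0.7 4 0 0;-0.7 4 0 0';  python3 -c "
from h import *
s=snap('wrist','w14.png')
import pickle;pickle.dump(s,open('w14.pkl','wb'))
print(r.get_state()['contact_force'])
cv2.imwrite('pics/w14a.png',cv2.resize(s['frame'][110:260,200:360,::-1],None,fx=4,fy=4,interpolation=cv2.INTER_CUBIC)[:600])
"
```

```text
clock: 24.45
tool_pos: [0.4983, -0.0114, 0.0907]
eef_rot: [-0.563, 0.426, -0.428, 0.565]
contact_force: [0.5, -2.4, 7.8]
opening: 0.295
[ 1.07414691 -1.90734992  8.809681  ]
```

View pics/w14a.png

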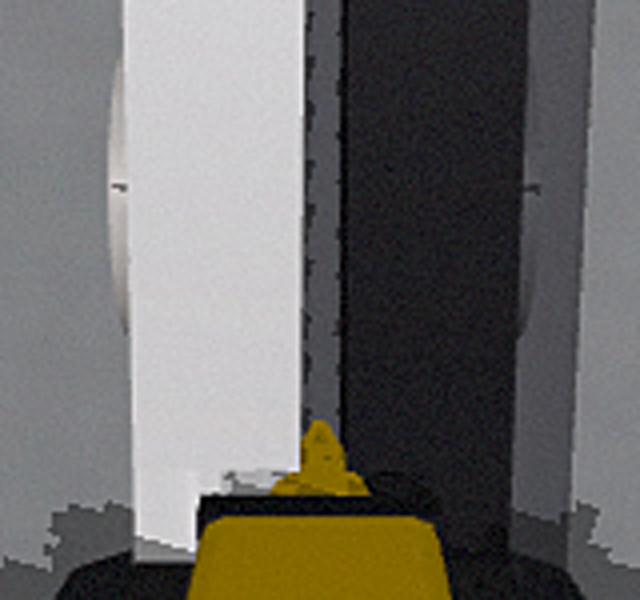

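```bash
python3 -m inch '0.1 -5 0 0;0.3 -20 0 0;0.3 -46 0 0;0.3 -46 45 0;0.3 -46 89 0;0.3 -46 89 0;0.3 -25 89 0;0.3 -11 89 0;0.3 -7 89 0;0.3 -7 89 0'
python3 -m inch '0 1.4 0 0;0 2.8 0 0;-0.1 3.6 0 0;-0.2 4.4 0 0;-0.3 5.2 0 0;-0.4 6 0 0;-0.4 6 0 0'
```

```text
clock: 25.5
tool_pos: [0.5817, 0.0114, 0.0959]
eef_rot: [0.564, -0.428, 0.426, -0.563]
contact_force: [-0.5, -2.4, -1.1]
opening: 0.289
clock: 26.2
tool_pos: [0.584, 0.0126, 0.0921]
eef_rot: [-0.563, 0.426, -0.428, 0.565]
contact_force: [0.1, -2.1, 7.5]
opening: 0.296
```

```bash
python3 -m inch '-0.1 0.7 0 0;-0.2 1.4 0 0;-0.4 2.1 0 0;-0.5 2.8 0 0;-0.6 3.4 0 0;-0.6 3.4 0 0';  python3 -c "
from h import *
s=snap('wrist','w15.png')
import pickle;pickle.dump(s,open('w15.pkl','wb'))
print(r.get_state()['contact_force'])
cv2.imwrite('pics/w15a.png',cv2.resize(s['frame'][110:260,200:360,::-1],None,fx=4,fy=4,interpolation=cv2.INTER_CUBIC)[:600])
"
```

```text
clock: 26.8
tool_pos: [0.5846, 0.0134, 0.089]
eef_rot: [-0.563, 0.426, -0.428, 0.565]
contact_force: [0.6, -1.6, 8.4]
opening: 0.29
[ 0.11218077 -1.04639588  8.59871694]
```

View pics/w15a.png

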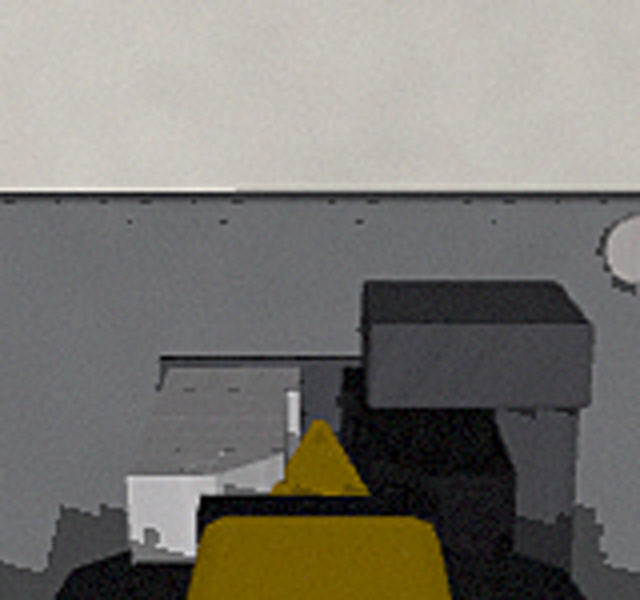

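```bash
python3 - <<'E'
from h import *
import pickle
d=lambda a,b:(110+(a+.5)/4-.5,200+(b+.5)/4-.5)
s=pickle.load(open('w15.pkl','rb'));T,rel=reler(s);print(T)
print("a",rel(d(478,127),.065),rel(d(478,515),.065),rel(d(478,515),.065)-rel(d(478,127),.065))
s=pickle.load(open('w14.pkl','rb'));T,rel=reler(s)
for row,a,b,c,e in[(400,133,301,342,516),(20,124,305,344,527),(530,136,0,0,511)]:
  print([rel(d(row,x),.065) for x in(a,b,c,e)])
E
```

```text
[0.58449972 0.01350061 0.08900934]
a [-23.65  14.54] [22.66 14.44] [46.31 -0.1 ]
[array([-22.82,  23.7 ]), array([-2.87, 23.66]), array([ 2.  , 23.64]), array([22.67, 23.6 ])]
[array([-22.19,  67.44]), array([-2.19, 67.4 ]), array([ 2.12, 67.39]), array([22.34, 67.35])]
[array([-23.06,   7.19]), array([-39.64,   7.23]), array([-39.64,   7.23]), array([22.64,  7.09])]
```

```bash
python3 -m inch '0.3 -5 0 0;1.0 -20 0 0;1.0 -47 0 0;1.0 -47 -45 0;1.0 -47 -89 0;1.0 -47 -89 0;1.0 -25 -89 0;1.0 -11 -89 0;1.0 -7 -89 0;1.0 -7 -89 0'
python3 -m inch '0 1.4 0 0;0 2.8 0 0;-0.1 3.6 0 0;-0.2 4.4 0 0;-0.3 5.2 0 0;-0.3 5.2 0 0'
```

```text
clock: 27.85
tool_pos: [0.4972, -0.0119, 0.0939]
eef_rot: [0.564, -0.427, 0.427, -0.564]
contact_force: [0.2, 0.2, -0.7]
opening: 0.287
clock: 28.45
tool_pos: [0.4979, -0.0114, 0.0899]
eef_rot: [-0.563, 0.426, -0.427, 0.564]
contact_force: [0.2, -0.7, 6.6]
opening: 0.292
```

```bash
python3 -m inch '-0.1 0.7 0 0;-0.2 1.4 0 0;-0.3 2 0 0;-0.4 2.5 0 0;-0.4 2.5 0 0';  python3 -c "
from h import *
s=snap('wrist','w16.png')
import pickle;pickle.dump(s,open('w16.pkl','wb'))
print(r.get_state()['contact_force'])
cv2.imwrite('pics/w16a.png',cv2.resize(s['frame'][110:260,200:360,::-1],None,fx=4,fy=4,interpolation=cv2.INTER_CUBIC)[:600])
"
```

```text
clock: 28.95
tool_pos: [0.4981, -0.0109, 0.0876]
eef_rot: [-0.563, 0.426, -0.427, 0.565]
contact_force: [-0.6, -0.7, 9.1]
opening: 0.29
[-0.48151664 -0.64611758  8.53618999]
```

View pics/w16a.png

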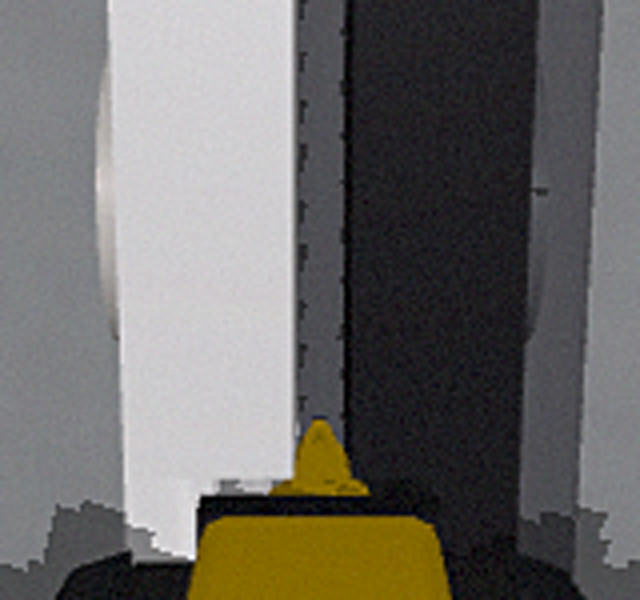

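```bash
python3 -m inch '0.2 -5 0 0;0.2 -20 0 0;0.2 -60 0 0;0.2 -100 0 0;0.2 -120 25 0;0.2 -120 25 0;0.2 -120 25 0;0.2 -120 25 0';  python3 -c "
from h import *
s=snap('wrist','w17.png')
import pickle;pickle.dump(s,open('w17.pkl','wb'))
goto([.541,.003,.25],-74.2)
cv2.imwrite('pics/w17a.png',cv2.resize(s['frame'][90:240,200:360,::-1],None,fx=4,fy=4,interpolation=cv2.INTER_CUBIC)[:600])
"
```

```text
clock: 29.8
tool_pos: [0.5194, -0.005, 0.2054]
eef_rot: [0.565, -0.428, 0.426, -0.563]
contact_force: [-1.2, -0.4, -0.8]
opening: 0.289
clock 29.85 pos [ 0.5194 -0.005   0.2052] yaw -74.26 tilt [-6.0e-04 -1.0e+00 -3.7e-03] shift [ -1.9 -44.8  22.8] spin -0.06
```

View pics/w17a.png

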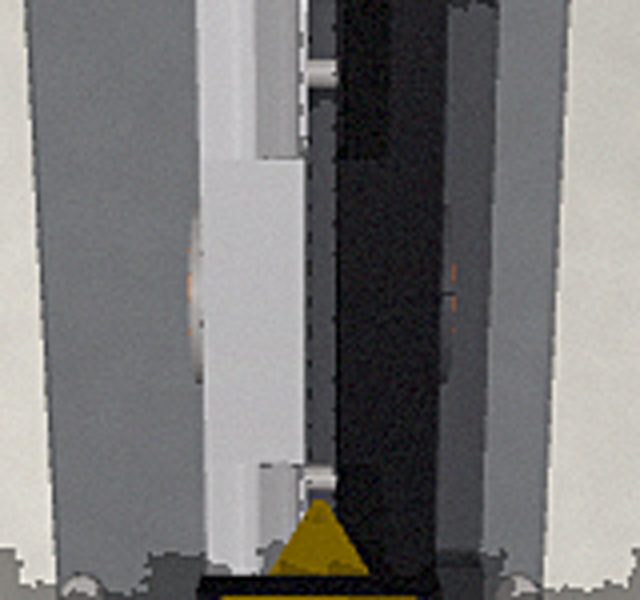

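```bash
python3 - <<'E'
from h import *
import pickle
s=pickle.load(open('w17.pkl','rb'));T,rel=reler(s)
g=s["frame"].mean(2)
for a,b in((131,135),(140,145),(165,170),(190,195),(200,204)):
    p=g[a:b,245:320].mean(0);gr=np.diff(p)
    row=(a+b-1)/2
    # subpixel: mid-threshold crossings
    def cross(lo,hi,th,down):
        for i in range(lo,hi):
            u,v=p[i],p[i+1]
            if (u-th)*(v-th)<=0 and (v<u)==down: return 245+i+(u-th)/(u-v)
    e=[cross(0,15,135,False),cross(15,45,135,True)]
    k=int(e[1]-245)+2
    blk=p[43:50].mean();mid=np.median(p[k:k+5]);e.append(cross(k+2,44,(blk+mid)/2,True))
    blkend=cross(45,70,(blk+p[64:68].mean())/2,False)
    x=[rel((row,c),.065) if c else None for c in e+[blkend]]
    print(row,np.round(e,2),blkend,"gap",x[2][0]-x[1][0],"alu",x[1][0]-x[0][0],"outer-40",x[3][0]-x[0][0]-40 if x[3] is not None else None,"z",x[1][1], np.round([mid,blk]))
E
```

```text
132.5 [249.19 275.57 283.4 ] 310.2772281209781 gap 5.949999999999999 alu 20.05 outer-40 6.43 z 50.41 [73. 29.]
142.0 [249.26 275.57 283.42] 310.17556854580397 gap 6.01 alu 20.130000000000003 outer-40 6.630000000000003 z 43.26 [71. 28.]
167.0 [246.78 275.49 283.26] 309.547300170068 gap 6.07 alu 22.41 outer-40 8.990000000000002 z 23.95 [71. 25.]
192.0 [250.23 275.51 283.24] 309.1488775510204 gap 6.15 alu 20.12 outer-40 6.899999999999999 z 3.87 [69. 24.]
201.5 [250.34 275.56 283.36] 308.835441468254 gap 6.25 alu 20.24 outer-40 6.920000000000002 z -3.97 [68. 23.]
```

```bash
python3 -c "
from h import *
goto([.4910,.2235,.175],-101.3)"
```

```text
clock 29.85 pos [ 0.5194 -0.005   0.2052] yaw -74.26 tilt [-6.0e-04 -1.0e+00 -3.7e-03] shift [-227.6   30.3   34.8] spin 27.04
```

```bash
python3 -m inch '-227 0 35 27;-227 0 35 27;-227 0 35 27;-227 0 35 27;-227 0 35 27;-227 30 35 27;-227 30 35 27;-227 30 35 27;-227 30 35 27';  python3 -c "
from h import *
s=snap('wrist','w18.png')
goto([.4910,.2235,.066],-101.3)
print(r.get_state()['contact_force'])
import pickle;pickle.dump(s,open('w18.pkl','wb'))
cv2.imwrite('pics/w18a.png',cv2.resize(s['frame'][120:270,200:360,::-1],None,fx=4,fy=4,interpolation=cv2.INTER_CUBIC)[:600])
"
```

```text
clock: 30.75
tool_pos: [0.4937, 0.2218, 0.1769]
eef_rot: [0.448, -0.547, 0.547, -0.448]
contact_force: [0.7, -0.5, -0.3]
opening: 0.294
clock 30.8 pos [0.4939 0.222  0.1771] yaw -101.39 tilt [ 1.e-04 -1.e+00  1.e-03] shift [ -0.9 111.1  -3.3] spin -0.09
[ 0.41020089 -0.52310761 -1.60097775]
```

View pics/w18a.png

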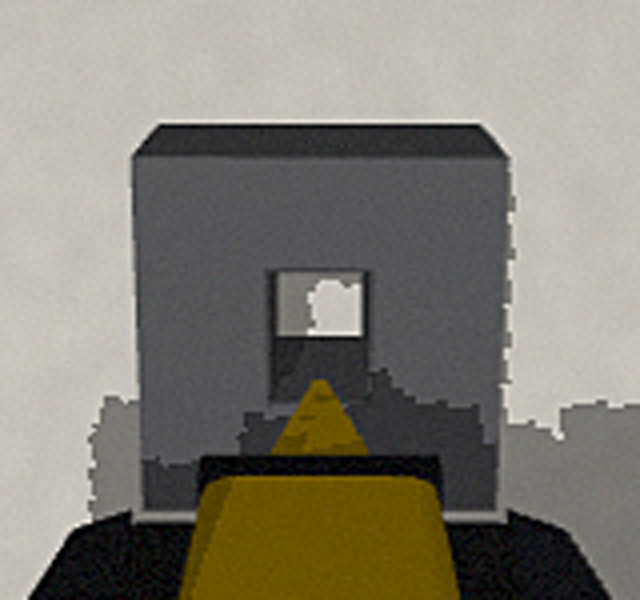

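```bash
python3 - <<'E'
from h import *
import pickle
s=pickle.load(open('w18.pkl','rb'))
d=lambda a,b:(120+(a+.5)/4-.5,200+(b+.5)/4-.5)
h=.035
o=[((h,h,.05),d(156,133)),((h,-h,.05),d(156,509)),((-h,-h,.05),d(513,499)),((-h,h,.05),d(513,142)),((.013,.0095,.05),d(270,267)),((.013,-.0095,.05),d(270,370)),((-.013,.0095,.05),d(402,268))]
p,f=fit(s,o,[.49,.21,-.2]);print(p,np.degrees(p[2]),f)
T,_=reler(s);print("T",T)
a=np.radians(-101.39);tx=np.array([np.cos(a),np.sin(a),0]);tz=np.array([-np.sin(a),np.cos(a),0])
X=np.array([p[0],p[1],0])-T;print("stand in tool mm",X@tx*1e3,X@tz*1e3)
t=atz(s,d(380,320),T[2]-.0575)-T;print("tip front",t@tx*1e3,t@tz*1e3)
E
```

```text
[ 0.49143364  0.22344508 -0.20076076] -11.502744489072986 [-0.1 -0.7  0.   0.1 -1.  -0.7 -1.   0.1  0.6  0.6  0.6 -0.   0.3  0.6]
T [0.49324442 0.22248131 0.17691844]
stand in tool mm -0.5871894061330559 -1.965455034180255
tip front -0.5932402223924937 11.27496455091486
```

```bash
python3 -m inch '0 20 -3.2 0;0 50 -3.2 0;0 75 -3.2 0;0 90 -3.2 0;0 98 -3.2 0;0 104 -3.2 0;0 106 -3.2 0;0 106 -3.2 0'; python3 -m inch '0 1 0 0;0 2 0 0;0 2 0 0'; python3 -m inch '0 1 0 0;0 2 0 0;0 2 0 0'
```

```text
clock: 31.6
tool_pos: [0.4906, 0.2238, 0.0709]
eef_rot: [0.448, -0.547, 0.547, -0.449]
contact_force: [0.4, 0.7, -0.3]
opening: 0.29
clock: 31.9
tool_pos: [0.4903, 0.2239, 0.0686]
eef_rot: [0.448, -0.547, 0.547, -0.449]
contact_force: [-0.5, -0.3, -0.4]
opening: 0.289
clock: 32.2
tool_pos: [0.49, 0.2238, 0.0662]
eef_rot: [0.449, -0.547, 0.547, -0.448]
contact_force: [-0.0, 0.4, -0.7]
opening: 0.291
```

```bash
python3 -m inch '0 0.5 0 0;0 1 0 0;0 1 0 0'; python3 -m inch '0 0.5 0 0;0 1 0 0;0 1 0 0'
```

```text
clock: 32.5
tool_pos: [0.4902, 0.2238, 0.0656]
eef_rot: [0.448, -0.547, 0.547, -0.449]
contact_force: [-0.9, -0.3, 2.5]
opening: 0.293
clock: 32.8
tool_pos: [0.4901, 0.2238, 0.0656]
eef_rot: [0.448, -0.547, 0.547, -0.449]
contact_force: [-2.0, -0.7, 11.9]
opening: 0.291
```

```bash
python3 -m inch '0 -0.8 0 0;0 -0.8 0 0' - 10; python3 -m inch '0 0 0 0;0 0 0 0;0 0 0 0;0 0 0 0;0 0 0 0;0 0 0 0;0 0 0 0;0 0 0 0' 1; python3 -m inch '0 -15 0 0;0 -50 0 0;0 -100 0 0;0 -150 0 0;0 -190 0 0;0 -190 0 0;0 -190 0 0'
python3 -c "
from h import *
s=snap('wrist','w19.png');snap('side','s19.png',(170,345,180,360),3)
import pickle;pickle.dump(s,open('w19.pkl','wb'))
cv2.imwrite('pics/w19a.png',cv2.resize(s['frame'][80:280,190:370,::-1],None,fx=3,fy=3,interpolation=cv2.INTER_CUBIC))
goto([0,0,0],0)
"
```

```text
clock: 33.0
tool_pos: [0.4903, 0.2238, 0.0655]
eef_rot: [0.448, -0.547, 0.547, -0.449]
contact_force: [-0.9, -0.4, 6.7]
opening: 0.294
clock: 33.8
tool_pos: [0.4902, 0.2238, 0.0652]
eef_rot: [0.449, -0.547, 0.547, -0.449]
contact_force: [0.1, 0.0, 1.1]
opening: 0.987
clock: 34.5
tool_pos: [0.4903, 0.224, 0.2559]
eef_rot: [0.448, -0.547, 0.547, -0.449]
contact_force: [0.1, -0.3, -0.6]
opening: 1.002
clock 34.6 pos [0.4891 0.2234 0.254 ] yaw -101.25 tilt [ 0.0017 -1.     -0.0021] shift [ 314.2  255.4 -435.6] spin -101.25
```

View pics/w19a.png

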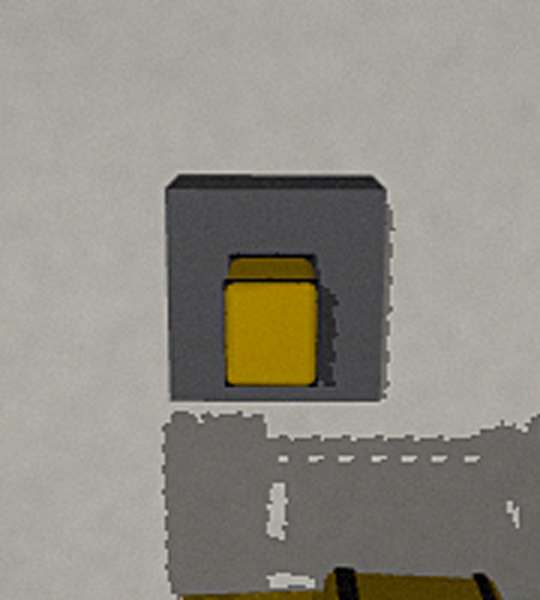

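View pics/s19.png

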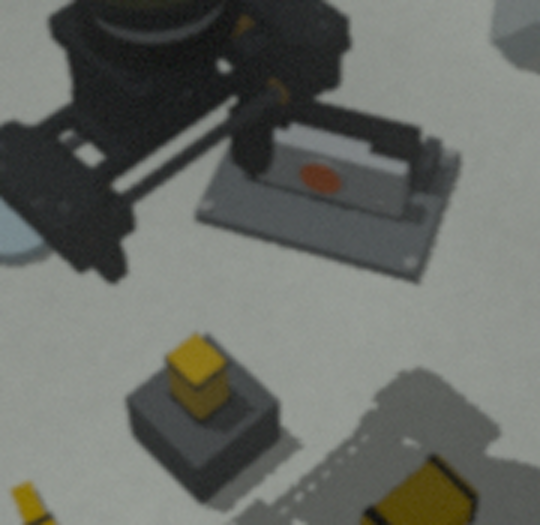

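```bash
python3 -c "
from h import *
goto([.545,.004,.25],-74.2)"
python3 -m inch '227 0 13 -27;227 0 13 -27;227 0 13 -27;227 0 13 -27;227 0 13 -27;227 0 13 -27;227 0 13 -27;227 0 13 -27'
python3 -c "
from h import *
s=snap('wrist','w20.png')
import pickle;pickle.dump(s,open('w20.pkl','wb'))
goto([.545,.004,.25],-74.2)
a=s['frame'][80:260,190:350,::-1]
cv2.imwrite('pics/w20a.png',cv2.resize(a,None,fx=3.3,fy=3.3,interpolation=cv2.INTER_CUBIC))
"
```

```text
clock 34.6 pos [0.4891 0.2234 0.254 ] yaw -101.25 tilt [ 0.0017 -1.     -0.0021] shift [204.3   4.1  97.6] spin -27.05
clock: 35.4
tool_pos: [0.4585, 0.0003, 0.2545]
eef_rot: [0.564, -0.427, 0.426, -0.564]
contact_force: [-0.0, -0.2, 1.1]
opening: 0.998
clock 35.45 pos [4.586e-01 4.000e-04 2.547e-01] yaw -74.09 tilt [-1.e-03 -1.e+00 -6.e-04] shift [20.3  4.6 84.1] spin 0.11
```

View pics/w20a.png

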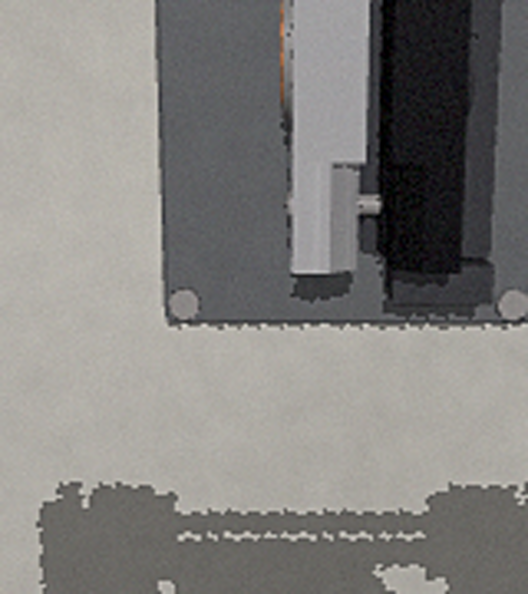

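```bash
python3 -m inch '15 5 84 0;15 5 84 0;15 5 84 0;15 5 84 0'
python3 - <<'E'
from h import *
s=snap('wrist','w21.png')
a=s['frame'][80:260,200:360,::-1]
cv2.imwrite('pics/w21a.png',cv2.resize(a,None,fx=3.3,fy=3.3,interpolation=cv2.INTER_CUBIC))
T,rel=reler(s);g=s["frame"].mean(2)
for row in range(105,235,6):
    p=g[row:row+3].mean(0)
    # alu right edge: last col >110 in 255..300 before dark
    c=np.arange(255,305);q=p[255:305]
    br=[i for i in range(len(q)-1) if q[i]>110 and q[i+1]<=110]
    dk=[i for i in range(len(q)-1) if q[i]>48 and q[i+1]<=48]
    f=lambda i,t:255+i+(q[i]-t)/(q[i]-q[i+1])
    if br and dk:
        b=f(br[-1],110)
        k=[i for i in dk if i>br[-1]+3]
        if k:
            x=rel((row+1,b),.065);y=rel((row+1,f(k[0],48)),.065);print(row,x[1],round(y[0]-x[0],2))
E
```

```text
clock: 35.85
tool_pos: [0.5432, 0.0086, 0.2495]
eef_rot: [0.565, -0.427, 0.426, -0.564]
contact_force: [-0.4, -0.4, 0.7]
opening: 1.004
123 54.58 4.78
129 49.43 5.01
141 39.0 5.07
147 33.7 5.12
153 28.36 6.68
159 22.98 5.09
165 17.54 4.58
171 12.05 4.58
177 6.51 4.61
183 0.91 4.79
189 -4.73 4.95
195 -10.43 4.72
201 -16.19 4.8
207 -22.0 4.76
213 -27.86 4.89
225 -39.77 5.46
231 -45.81 5.43
```

View pics/w21a.png

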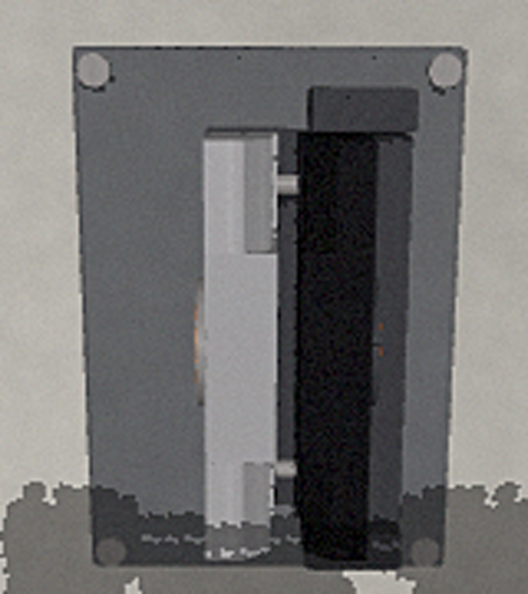

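```bash
python3 - <<'E'
from h import *
s=r.snapshot("wrist");g=s["frame"].mean(2)
def edges(im,row,lo,hi):
    p=im[row-1:row+2,lo:hi].mean(0);d=np.diff(p);i=int(np.argmax(np.abs(d)))
    w=np.abs(d[max(0,i-1):i+2]);return lo+ (np.arange(max(0,i-1),i+2)[:len(w)]*w).sum()/w.sum()+.5
import pickle
s0=pickle.load(open('w1.pkl','rb'))
d=lambda a,b:(80+(a+.5)/3.3-.5,200+(b+.5)/3.3-.5)
u=lambda a,b:(80+(a+.5)/5.5-.5,205+(b+.5)/5.5-.5)
l=lambda a,b:(155+(a+.5)/5.5-.5,205+(b+.5)/5.5-.5)
C=[(.085,.064,.012),(.085,-.056,.012),(-.085,-.056,.012),(-.085,.064,.012)]
o1=list(zip(C,[d(46,73),d(47,468),d(566,441),d(565,92)]))
o0=list(zip(C,[u(38,51),u(38,713),l(495,675),l(495,87)]))
p1,f1=fit(s,o1,[.54,0,.27]);p0,f0=fit(s0,o0,[.54,0,.27]);print(p1,f1,p0,f0)
def cy(s,p,q,z):
    X=atz(s,q,z);e=X[:2]-p[:2];c,si=np.cos(p[2]),np.sin(p[2]);return np.round([1e3*(c*e[0]+si*e[1]),1e3*(-si*e[0]+c*e[1])],2)
for row in(125,135,145,165,185,205,215):
    e=edges(g,row,255,268);e2=edges(g,row,279,288);print("now L",cy(s,p1,(row,e),.065),"R",cy(s,p1,(row,e2),.065))
g0=s0["frame"].mean(2)
for row in(118,125,150,175,205,220):
    e=edges(g0,row,255,268);e2=edges(g0,row,278,288);print("then L",cy(s0,p0,(row,e),.065),"R",cy(s0,p0,(row,e2),.065))
print(r.get_state()["clock"])
E
```

```text
[0.53995221 0.00242871 0.27063716] [-0.5 -0.5 -0.1  0.3  0.5  0.4  0.3 -0.2] [0.54097461 0.00287216 0.27552065] [-0.9 -0.4 -0.4  0.3  1.2  0.1  0.8  0. ]
now L [57.25 22.2 ] R [57.35  2.33]
now L [48.62 22.26] R [48.72  2.89]
now L [39.86 22.35] R [39.97  2.23]
now L [21.95 22.17] R [22.05  2.06]
now L [ 3.45 24.79] R [3.56 2.1 ]
now L [-15.62  22.32] R [-15.51   2.32]
now L [-25.38  22.37] R [-25.28   2.37]
then L [55.95 15.53] R [56.04 -4.14]
then L [49.99 15.59] R [50.07 -4.13]
then L [28.19 15.48] R [28.27 -4.5 ]
then L [ 5.52 18.29] R [ 5.61 -4.54]
then L [-22.84  15.52] R [-22.76  -4.51]
then L [-37.54  15.59] R [-37.46  -4.49]
35.95
```

```bash
python3 -c "
from h import *
print(r.finish_job())"
```

```text
the job is handed in; nothing more can be done
None
```

I parted the cassette by about 6 mm at both ends, put the wedge back in its stand and handed the job in at about 36 s of the 70 s allowed.

- **Pushing:** I took the middle-sized wedge from its stand and pushed at a, b, a, b, a, b, a, b, about 1 mm of parting per turn. The downward force read at the end of each push stayed below 10 N, and the sideways force stayed within about 4 N.
- **Parting:** The view just after the last push gave a gap of 5.9 mm near end a and 6.3 mm near end b. A later comparison with the plate before and after gave about 6.6 mm, much the same along the length I could measure.
- **Check that disagreed:** One brightness-threshold measurement in the last view gave only 4.6 to 5.5 mm. In that view the camera sat to one side of the gap and saw the black inner wall, which makes the gap look narrower, so I relied on the other two measurements.
- **Skew:** It came out well under 0.01 rad at the end. I estimate it stayed under about 0.02 rad throughout, although not every step was measured.
- **Wedge:** It met the stand at the same height as when I picked it up (TCP at 65.6 mm against 65.7 mm). I pressed it down with about 12 N, and the pictures show it seated as at the start.
- **Flask, dish and lens:** I kept the arm well clear of them. I took no last picture of all three.

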